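# Feed and close a rearing strip with its thin cover

### The job

Finish the white three-well rearing strip: put one food pellet from the blue dish into each of its two empty wells, then close it with the thin red cover that lies flat on the low shelf between the two vial trays. The cover is too thin and boxed in to pick up off the board, so press lightly on it and slide it along the lane towards the robot until its end sticks well out over the shelf's front edge, take it there by its two sides, and lay it flat on the strip between the two end ridges, square with the strip, so that all three wells are closed. Do not let the cover fall to the bench, leave the pellet that is already in its well, and do not knock over or shove the vials and other things standing about.

Things in the scene. Friction and masses are not known exactly. Their poses are not given: they have to be found in the camera images.
- shelf: Low bench shelf, fixed: plywood board 300 deep (x) by 380 wide (y), its flat top 100 mm above the bench, on a galvanised steel frame. Origin on the bench under the centre of the board; own x points away from the robot, so the straight front edge is at own x = -150 mm. Under the front edge is a steel beam; only the low tweezers lie in front of it
- shelf_edge (a point): Middle of the shelf's front edge, at the height of the board's top (100 mm)
- cover: Thin red rigid acrylic cover, 170 long (x) by 60 wide (y) by 2.5 mm thick, 30 g, loose, flat on the board in the lane between the trays, its nearer end 10 to 60 mm behind the shelf's front edge at the start. Origin: centre of its underside; own x away from the robot. It slides easily, dragged by a fingertip pressed on it with 5 to 15 N; it balances while its centre stays behind the edge
- cover_front (a point): Middle of the cover's end that is nearer to the robot, underside (85 mm from its centre)
- strip: White rearing strip, loose on the bench to the right of the shelf, 192 long (x) by 52 wide (y), 280 g. Origin: centre of its underside; own x along it, away from the robot. Top 26 mm above the bench; a ridge 5 mm high and 6 mm thick across each end leaves 180 mm between for the 170 mm cover, which overhangs the long sides by 4 mm. Three round wells, 40 wide, 22 deep, at own x = -56, 0, +56 mm
- well0 (a point): Well nearest the robot, on its axis, 13 mm above the bench (9 mm above the well's floor); this well already holds a pellet
- well1 (a point): Middle well, same height; empty at the start
- well2 (a point): Well farthest from the robot, same height; empty at the start
- dish: Blue feed dish, fixed on the bench right of the shelf next to the strip (on either side of it), 100 (x) by 120 (y) mm, rim only 10 mm high, floor and walls 3 mm thick. Origin: centre of its underside
- pellet0_center (a point): Centre of the tan food pellet that is already in the nearest well (cylinder 18 mm across and 18 mm tall)
- pellet1_center (a point): Centre of a tan food pellet, a rigid cylinder 18 mm across and 18 mm tall, 10 g, standing in the dish, loose; its centre is 12 mm above the bench
- pellet2_center (a point): Centre of the other such pellet in the dish, at least 45 mm from the first
- trays: Two clear shallow vial trays fixed on the shelf, each 250 (x) by 100 (y) mm, rim 18 mm high, side by side with a lane 78 mm wide between them where the cover lies; their front ends are 5 to 15 mm behind the shelf's front edge. The left one holds ten vials (tops 55 mm above the board). Origin: on the board, middle of the lane, halfway along; own x along the lane, away from the robot
- vial0: Bystander: rearing vial with white lid, 32 mm across, 52 mm tall, standing loose in the right-hand tray (its floor is 3 mm thick). Origin: centre of its underside
- vial1: Bystander: second such vial, behind the first
- vial2: Bystander: third such vial, behind the second
- jar: Bystander: amber jar with white lid, 72 mm across, 85 mm tall, loose, on the right behind the strip and dish. Origin: centre of its underside
- sprayer: Bystander: trigger spray bottle, 72 mm across, 200 mm tall, loose, left of the shelf. Origin: centre of its underside
- tweezers: Bystander: long steel tweezers, about 230 mm long, 9 mm high, lying on the bench in front of the shelf's left half
- brush: Bystander: small brush, 170 mm long, lying far right
Not all that is in view belongs to the job. There is more than one size of the cover; the one meant has the size given above. What is shaped like the dish but green is not meant.

How it is judged:
By the outcome, as a careful person would: the job done as asked, in the order asked, and still so for the second after the job is handed in, with the robot touching nothing.
It also fails if it takes over 62 s, if anything falls off the work surface, if the arm or the gripper's body presses on something with over 40 N, if the wrist force passes 120 N, or if a joint passes its speed limit or range.

### The arm

A 6-joint arm with a two-finger parallel gripper is mounted at the origin on the work surface. World frame = base frame: x ahead of the robot, y to its left, z up, the work surface at z = 0. Lengths are in m, angles in rad, forces in N, time in s.
With the tool pointing down it reaches from about 0.3 to 0.875 m from the base axis. Payload 6.4 kg.
Tool frame: the origin (TCP) lies on the centre line of the jaws, within the pads' length; the fingertips stand 17 mm ahead of it and the grasp point (between the pads) lies 2 mm behind it; y points along the fingers, z is the direction in which the jaws open and shut, and the axes are right-handed (so a half turn about y gives the same grasp; the last joint's range is limited). The gripper opens to 85 mm and grips with 20 to 120 N. Pads are 22 mm wide; open, the fingers measure 114 mm over their backs; the gripper's body (76 mm by 85 mm) begins 54 mm behind the grasp point. The pads swing forward as they close: fully open they stand 13 mm farther back than shut.
Start: joints at [-1.507, 0.181, 1.607, -0, 1.354, -0.206], TCP at [0.153, -0.554, 0.248] pointing down, gripper open.
Joint ranges: [-2.99, 2.99], [-0.89, 2.07], [0.3, 2.58], [-1.14, 4.28], [0, 2.63], [-3.12, 3.12]. Speed limits (rad/s): [2.57, 2.57, 3.01, 3.14, 3.14, 3.14].

### API

Orientations are given as a unit quaternion [x, y, z, w].
In Python, from workcell import robot gives the robot as it stands.
- The arm moves only by the tool jog_arm, never from a script. Its argument "commands" is a list of rows, each a list of 7 numbers: the shift along the tool's x, y, z in m, then the turn, a rotation vector about the tool's x, y, z in degrees, then the opening, from 0 (shut) to 1 (fully open). A call has 1 to 5 rows; each row shifts and turns the pose as measured when the row begins, along the tool's axes as they then stand; what a row does not reach is not made up. A row lasts 1/8 s, in which the tool goes at most 62.5 mm and 10.7 degrees, less where a joint would pass 70% of its speed; a pose out of reach is approached as far as the arm can. A call is refused whole if a number of a shift passes 0.0625 or a number of a turn 10.7, either way. A call with a gripper value outside its range is refused whole. The fingers move at their own pace and stop on an object; the grip force is fixed at half the most. Time passes only in rows, so rows that do not move let the fingers close. It gives the time, the measured TCP pose, the force and the opening at its end, in the units of the state.
- robot.observe(): the state, without advancing time (a new reading comes with each control period).
- robot.grab_frame(name): name is "side" or "top" or "wrist"; returns a dict with "frame" (480x640x3 uint8, blue, green, red), "range_z" (480x640 float32, m along the optical axis (not along the pixel's ray), 0 where there is no reading), "mtx" (3x3 intrinsics, pixels), "world_to_cam" (4x4, takes a point from world to camera coordinates); the wrist camera has in their place "hand_eye" (4x4, takes a point from camera to tool coordinates, whose origin is the TCP and whose axes are the tool frame's). Camera axes: x right, y down, z forward; pixel columns grow to the right and rows downward; lengths in m; the calibration is good to about 2 mm. A picture is of the moment at which its call begins: read the wrist's pose just before it.
- robot.sign_off(): hands the job in, once; it reports no verdict.
The state is a dict: "clock": time; "joints": joint angles; "qd": joint speeds; "joint_torque": joint torques, N m; "ee_pos": TCP position; "ee_rot": TCP orientation; "wrist_force": force on the tool from outside, world axes, zero at the start; "moment": the same for the moment, N m; "opening": finger opening in m.
Only numpy, scipy, OpenCV 4.12 (cv2) and the standard library are available. Lean on these libraries where they do the work, as an engineer would, in place of code of your own. Each camera call takes 0.05 s, during which the arm holds its last target.

## Working session

There is one attempt and no reset: what is moved stays moved. The work goes in short steps, Python scripts to look and compute and a tool call to move; the robot and the scene stay as the last step left them, time stands still between calls to the robot, and variables do not carry over. Pictures are saved under pics/ and viewed, and the job is handed in when it is done.

Besides the shell and the picture viewer there is one more tool, called after "Emit:" by a JSON object that holds its "method" and its "body", one argument or row to a line. jog_arm: Moves the arm, as the interface text tells. Its arguments: {"type":"object","properties":{"commands":{"type":"array","items":{"type":"array","items":{"type":"number"}}}},"required":["commands"]}

```bash
ls; mkdir -p pics
python3 - <<'E'
from workcell import robot
import cv2, numpy as np
print(robot.observe())
for n in ("top","side","wrist"):
    g=robot.grab_frame(n); cv2.imwrite(f"pics/{n}0.png",g["frame"]); np.savez(f"pics/{n}0.npz",**g)
    print(n,g["mtx"].round(1).tolist(),[ (k,np.round(v,4).tolist()) for k,v in g.items() if k in("world_to_cam","hand_eye")])
E
```

```text
pics
{'clock': 0.0, 'joints': array([-1.50727644e+00,  1.81538012e-01,  1.60799300e+00, -4.04789580e-07,
        1.35378907e+00, -2.06274378e-01]), 'qd': array([-0.00064967,  0.00015687,  0.00069038, -0.00162596, -0.00011126,
        0.00180464]), 'joint_torque': array([-3.67555491e-03, -4.44879520e+01, -3.51335120e+01, -4.31689077e-04,
        8.97276273e-03, -6.51221967e-06]), 'ee_pos': array([ 0.15325427, -0.55366853,  0.24739307]), 'ee_rot': array([-0.09505422,  0.70129176, -0.70007338,  0.09514106]), 'wrist_force': array([-0.5457426 ,  0.62969546,  0.43133178]), 'moment': array([-0.0117337 , -0.00434584, -0.01697946]), 'opening': 0.08545225816550858}
top [[549.2, 0.0, 329.8], [0.0, 549.2, 241.9], [0.0, 0.0, 1.0]] [('world_to_cam', [[0.0031, -0.9999, -0.0096, -0.0268], [-0.9884, -0.0016, -0.1516, 0.489], [0.1516, 0.01, -0.9884, 1.4523], [0.0, 0.0, 0.0, 1.0]])]
side [[461.1, 0.0, 315.3], [0.0, 461.1, 244.2], [0.0, 0.0, 1.0]] [('world_to_cam', [[-0.8073, -0.5897, 0.0221, 0.3632], [-0.3965, 0.5143, -0.7605, 0.276], [0.4371, -0.6227, -0.649, 1.0455], [0.0, 0.0, 0.0, 1.0]])]
wrist [[411.2, 0.0, 318.5], [0.0, 411.2, 239.9], [0.0, 0.0, 1.0]] [('hand_eye', [[0.0008, 0.956, 0.2933, -0.0744], [0.0009, -0.2933, 0.956, -0.1259], [1.0, -0.0005, -0.0011, -0.0006], [0.0, 0.0, 0.0, 1.0]])]
```

View pics/top0.png

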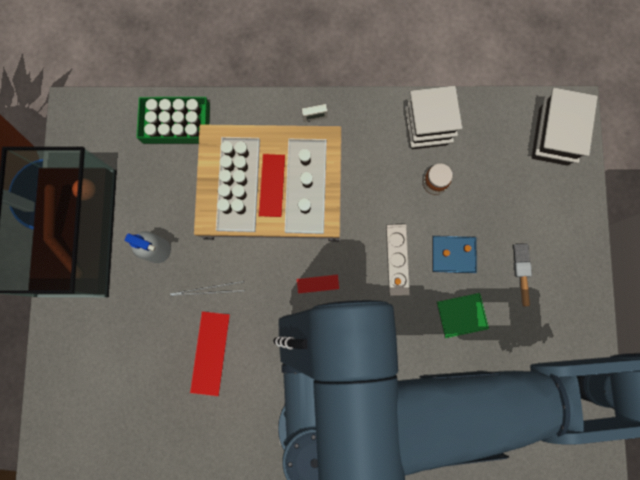

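View pics/side0.png

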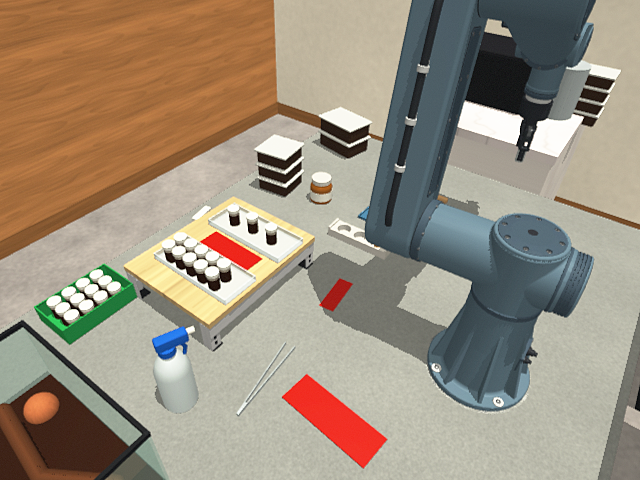

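View pics/wrist0.png

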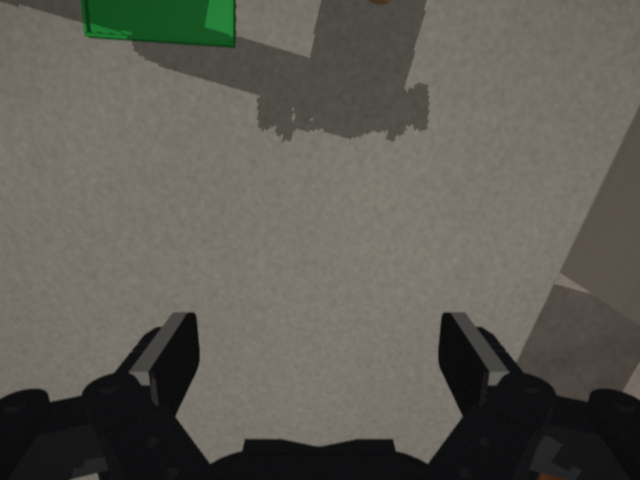

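The top view offers three red plates: one on the shelf lane (272,185), a small one on the bench (318,284) and a large one on the bench (210,353). I take the one on the shelf. There are two dishes, blue (455,254) and green (463,315), and I take the blue one. The loose pellets are at (447,253) and (468,248). The pellet near (398,281) is already in the strip. Next is a close crop and the measurements.

```bash
cat > h.py <<'E'
import numpy as np, cv2
from scipy.spatial.transform import Rotation as R
def pts(g,us,vs,z=None):
    """pixels -> world; by depth, or on plane z"""
    K=g["mtx"]; M=np.linalg.inv(g["world_to_cam"])
    us=np.atleast_1d(us).astype(float); vs=np.atleast_1d(vs).astype(float)
    d=np.stack([(us-K[0,2])/K[0,0],(vs-K[1,2])/K[1,1],np.ones_like(us)],1)
    if z is None:
        r=g["range_z"][vs.round().astype(int),us.round().astype(int)]
        return (d*r[:,None])@M[:3,:3].T+M[:3,3]
    w=d@M[:3,:3].T; t=(z-M[2,3])/w[:,2]
    return M[:3,3]+w*t[:,None]
def wristg(g,o):
    T=np.eye(4);T[:3,:3]=R.from_quat(o["ee_rot"]).as_matrix();T[:3,3]=o["ee_pos"]
    g=dict(g); g["world_to_cam"]=np.linalg.inv(T@g["hand_eye"]); return g
E
python3 - <<'E'
from h import *
g=dict(np.load("pics/top0.npz"))
f=g["frame"]
a=cv2.resize(f[110:250,190:350],None,fx=5,fy=5,interpolation=cv2.INTER_CUBIC)[:600]; 
b=cv2.resize(f[215:345,375:505],None,fx=4.6,fy=4.6,interpolation=cv2.INTER_CUBIC)
cv2.imwrite("pics/c1.png",cv2.resize(f[110:250,190:350],None,fx=4,fy=4,interpolation=cv2.INTER_CUBIC)); cv2.imwrite("pics/c2.png",b)
hsv=cv2.cvtColor(f,cv2.COLOR_BGR2HSV)
def comp(m,name,zpl):
    n,l,s,c=cv2.connectedComponentsWithStats(m.astype(np.uint8))
    for i in range(1,n):
        if s[i,4]<30: continue
        v,u=np.nonzero(l==i); P=pts(g,u,v); z=np.median(P[:,2])
        Q=pts(g,u,v,z).astype(np.float32)
        print(name,"px",c[i].round(1),"z",z.round(4),"rect",[np.round(x,4) for x in cv2.minAreaRect(Q[:,:2])])
H,S,V=cv2.split(hsv)
comp(((H<6)|(H>174))&(S>180)&(V>90),"red",0)
comp((H>98)&(H<115)&(S>110)&(V>40)&(np.arange(640)[None]>400),"blue",0)
comp((H>8)&(H<22)&(S>130)&(V>60)&(np.arange(640)[None]>380)&(np.arange(480)[:,None]<300),"tan",0)
E
```

```text
Traceback (most recent call last):
cv2.error: OpenCV(4.12.0) /io/opencv/modules/imgproc/src/convhull.cpp:143: error: (-215:Assertion failed) total >= 0 && (depth == CV_32F || depth == CV_32S) in function 'convexHull'
```

View pics/c1.png

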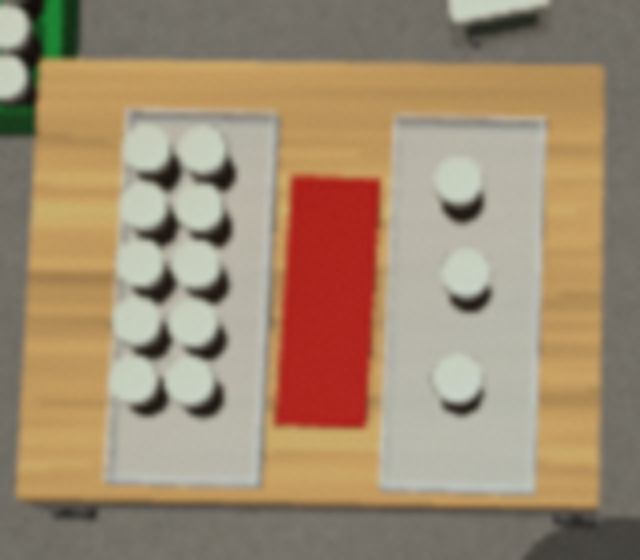

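View pics/c2.png

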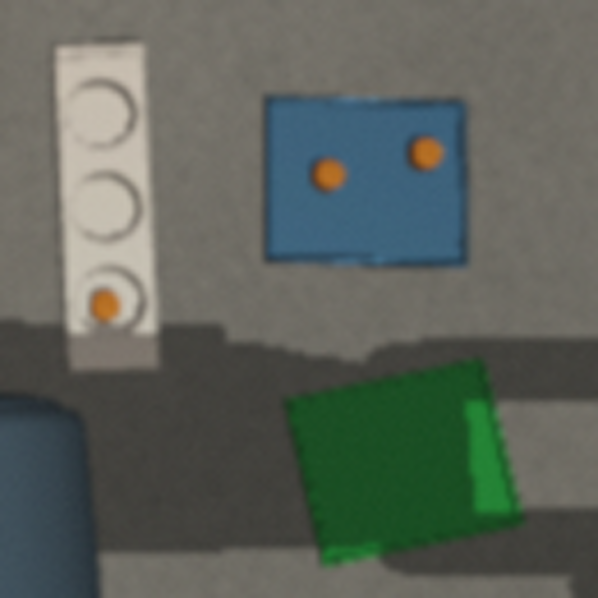

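The crops show the red cover alone in the lane, with corners at crop (292,177), (380,180), (365,427) and (275,424). They also show the strip with a pellet only in its near well, and the blue dish with two pellets.

Run:
```python
from h import *
g=dict(np.load("pics/top0.npz"))
f=g["frame"]; hsv=cv2.cvtColor(f,cv2.COLOR_BGR2HSV)
def comp(m,name):
    n,l,s,c=cv2.connectedComponentsWithStats(m.astype(np.uint8))
    for i in range(1,n):
        if s[i,4]<25: continue
        v,u=np.nonzero(l==i); P=pts(g,u,v); z=np.median(P[:,2])
        Q=pts(g,u,v,z)[:,:2].astype(np.float32).copy()
        print(name,"px",c[i].round(1),"z",z.round(4),"rect",[np.round(x,4) for x in cv2.minAreaRect(Q)])
H,S,V=cv2.split(hsv); U=np.arange(640)[None]; W=np.arange(480)[:,None]
comp(((H<6)|(H>174))&(S>180)&(V>90)&(W<330)&(U<345)&(U>230),"red")
comp((H>98)&(H<115)&(S>110)&(V>40)&(U>420)&(W<300),"blue")
comp((H>8)&(H<22)&(S>130)&(V>60)&(U>380)&(U<490)&(W<300)&(W>220),"tan")
comp((S<40)&(V>150)&(U>380)&(U<420)&(W<300)&(W>215),"strip")
def q(name,crop,sc,off,z):
    crop=np.array(crop,float); u=crop[:,0]/sc+off[0]-.4; v=crop[:,1]/sc+off[1]-.4
    print(name,pts(g,u,v,z)[:,:2].round(4).tolist(), "depthz",pts(g,u,v)[:,2].round(3))
q("cover",[(292,177),(380,180),(365,427),(275,424)],4,(190,110),.1025)
q("board",[(40,60),(605,65),(598,506),(17,498)],4,(190,110),.1)
q("traysL fr",[(105,484),(260,488),(280,112)],4,(190,110),.118)
q("traysR fr",[(378,488),(533,492),(396,116),(545,118)],4,(190,110),.118)
q("vials",[(458,180),(466,272),(458,380)],4,(190,110),.155)
q("strip",[(57,45),(143,43),(158,368),(70,371)],4.6,(375,215),.030)
q("wells",[(102,113),(104,206),(112,300)],4.6,(375,215),.026)
q("pel",[(104,303),(330,174),(427,153)],4.6,(375,215),.021)
q("jar",[((440-375)*4.6,(176-215)*4.6)],4.6,(375,215),.085)
```

```text
red px [271.7 185.3] z 0.1023 rect [array([0.6312, 0.1274]), array([0.0576, 0.1667]), np.float64(87.4222)]
red px [317.6 283.6] z 0.0014 rect [array([0.3785, 0.0078]), array([0.0358, 0.1091]), np.float64(6.3931)]
blue px [453.6 254.5] z 0.0034 rect [array([ 0.4612, -0.3683]), array([0.1161, 0.096 ]), np.float64(88.5475)]
tan px [467.1 247.8] z 0.0194 rect [array([ 0.4759, -0.4008]), array([0.0145, 0.0163]), np.float64(62.1248)]
tan px [445.9 252.6] z 0.0217 rect [array([ 0.4619, -0.3417]), array([0.0133, 0.0158]), np.float64(44.5066)]
tan px [397.5 281. ] z 0.0226 rect [array([ 0.3844, -0.209 ]), array([0.0133, 0.0135]), np.float64(44.6513)]
strip px [397.3 254. ] z 0.0228 rect [array([ 0.4533, -0.2103]), array([0.1716, 0.0529]), np.float64(1.8396)]
cover [[0.7156, 0.1533], [0.7135, 0.0946], [0.5462, 0.1018], [0.5482, 0.1608]] depthz [0.103 0.102 0.099 0.098]
board [[0.798, 0.3251], [0.7943, -0.0549], [0.4946, -0.0504], [0.4993, 0.3284]] depthz [ 0.096 -0.002  0.004  0.105]
traysL fr [[0.5055, 0.2673], [0.503, 0.1672], [0.7552, 0.16]] depthz [0.102 0.101 0.099]
traysR fr [[0.5031, 0.0912], [0.5007, -0.0085], [0.7524, 0.0833], [0.751, -0.0151]] depthz [0.103 0.1   0.113 0.092]
vials [[0.6967, 0.0397], [0.6361, 0.034], [0.5659, 0.0383]] depthz [0.157 0.155 0.157]
strip [[0.5387, -0.1819], [0.54, -0.233], [0.3473, -0.2383], [0.3455, -0.187]] depthz [ 1.509e+00 -2.000e-03 -1.000e-03  1.700e-02]
wells [[0.4985, -0.2084], [0.4429, -0.2087], [0.3873, -0.2126]] depthz [0.004 0.006 0.023]
pel [[0.386, -0.2084], [0.4628, -0.3435], [0.4755, -0.4013]] depthz [0.025 0.021 0.015]
jar [[0.661, -0.3185]] depthz [0.087]
```

```bash
cat >> h.py <<'E'
def plan(o,p,jaw_deg=None,pt=None):
    """print tool-frame shift (m) to TCP target p and turn (deg) about tool axes so y is down and jaw (tool z) at world azimuth jaw_deg"""
    Rm=R.from_quat(o["ee_rot"]).as_matrix()
    d=Rm.T@(np.array(p)-o["ee_pos"])
    out="shift mm "+str((d*1000).round(1))
    if jaw_deg is not None:
        a=np.deg2rad(jaw_deg); z=np.array([np.cos(a),np.sin(a),0]); y=np.array([0,0,-1.]); x=np.cross(y,z)
        rv=R.from_matrix(Rm.T@np.stack([x,y,z],1)).as_rotvec(degrees=True)
        out+=" turn deg "+str(rv.round(2))
    print(out)
def st(o):
    Rm=R.from_quat(o["ee_rot"]).as_matrix()
    print("t",round(o["clock"],2),"p",o["ee_pos"].round(4),"F",np.round(o["wrist_force"],1),"open",round(o["opening"],4),"jawaz",round(float(np.degrees(np.arctan2(Rm[1,2],Rm[0,2]))),2),"tilt y",Rm[:,1].round(4),"j6",round(float(o["joints"][5]),3))
E
python3 - <<'E'
from h import *
from workcell import robot
o=robot.observe(); st(o); print(R.from_quat(o["ee_rot"]).as_matrix().round(3))
plan(o,[.4628,-.3435,.1],0); plan(o,[.4628,-.3435,.1],180);plan(o,[.4628,-.3435,.1],90);plan(o,[.4628,-.3435,.1],-90)
E
```

```text
t 0.15 p [ 0.1533 -0.5538  0.2476] F [-0.   0.3  0.6] open 0.0854 jawaz -74.54 tilt y [-1.0e-04  1.3e-03 -1.0e+00] j6 -0.206
[[-0.964 -0.     0.267]
 [-0.267  0.001 -0.964]
 [-0.    -1.    -0.001]]
shift mm [-354.4  147.9 -120. ] turn deg [ 5.000e-02 -7.454e+01 -6.000e-02]
shift mm [-354.4  147.9 -120. ] turn deg [7.0000e-02 1.0546e+02 6.0000e-02]
shift mm [-354.4  147.9 -120. ] turn deg [-1.0000e-02 -1.6454e+02 -1.1000e-01]
shift mm [-354.4  147.9 -120. ] turn deg [ 7.000e-02  1.546e+01 -1.000e-02]
```

```bash
cat >> h.py <<'E'
def rows(o,p,jaw_deg=None,n=None):
    """straight line + slerp in n rows, each in tool axes as they then stand (mm, deg)"""
    R0=R.from_quat(o["ee_rot"]); p0=np.array(o["ee_pos"]); R1=R0
    if jaw_deg is not None:
        a=np.deg2rad(jaw_deg); z=np.array([np.cos(a),np.sin(a),0]); y=np.array([0,0,-1.]); x=np.cross(y,z)
        R1=R.from_matrix(np.stack([x,y,z],1))
    rv=(R0.inv()*R1).as_rotvec(); D=np.array(p)-p0
    if n is None: n=int(np.ceil(max(np.linalg.norm(D)/.055,np.degrees(np.linalg.norm(rv))/10.6,1)))
    for i in range(n):
        Ri=R0*R.from_rotvec(rv*i/n)
        print((Ri.inv().apply(D/n)).round(4).tolist(),np.degrees(rv/n).round(1).tolist())
E
python3 - <<'E'
from h import *
from workcell import robot
rows(robot.observe(),[.45,-.26,.22],0,n=9)
E
```

```text
[-0.0405, 0.0031, -0.0227] [0.0, -8.3, -0.0]
[-0.0433, 0.0031, -0.0166] [0.0, -8.3, -0.0]
[-0.0453, 0.0031, -0.0102] [0.0, -8.3, -0.0]
[-0.0463, 0.0031, -0.0036] [0.0, -8.3, -0.0]
[-0.0463, 0.0031, 0.0031] [0.0, -8.3, -0.0]
[-0.0454, 0.0031, 0.0098] [0.0, -8.3, -0.0]
[-0.0435, 0.0031, 0.0162] [0.0, -8.3, -0.0]
[-0.0407, 0.0031, 0.0223] [0.0, -8.3, -0.0]
[-0.0371, 0.0031, 0.0279] [0.0, -8.3, -0.0]
```

Emit:
{"method": "jog_arm", "body": {
  "commands": [
    [-0.0405,0.003,-0.0227,0,-8.3,0,1],
    [-0.0433,0.003,-0.0166,0,-8.3,0,1],
    [-0.0453,0.003,-0.0102,0,-8.3,0,1],
    [-0.0463,0.003,-0.0036,0,-8.3,0,1],
    [-0.0463,0.003,0.0031,0,-8.3,0,1]
  ]
}}

```text
clock: 0.78
ee_pos: [0.3187, -0.3862, 0.231]
ee_rot: [-0.342, 0.62, -0.618, 0.342]
wrist_force: [0.4, 0.4, 0.4]
opening: 0.0856
```

Run:
```python
from h import *
from workcell import robot
o=robot.observe(); st(o); rows(o,[.45,-.26,.22],0)
```

```text
t 0.78 p [ 0.3187 -0.3862  0.231 ] F [0.4 0.4 0.4] open 0.0856 jawaz -32.12 tilt y [-5.0e-04  2.6e-03 -1.0e+00] j6 -0.558
[-0.0442, 0.0028, 0.011] [0.0, -8.0, -0.0]
[-0.0422, 0.0028, 0.0171] [0.0, -8.0, -0.0]
[-0.0394, 0.0028, 0.0228] [0.0, -8.0, -0.0]
[-0.0358, 0.0027, 0.0281] [0.0, -8.0, -0.0]
```

Emit:
{"method": "jog_arm", "body": {
  "commands": [
    [-0.0442,0.003,0.011,0,-8,0,1],
    [-0.0422,0.003,0.0171,0,-8,0,1],
    [-0.0394,0.003,0.0228,0,-8,0,1],
    [-0.0358,0.003,0.0281,0,-8,0,1],
    [0,0,0,0,0,0,0.45]
  ]
}}

```text
clock: 1.4
ee_pos: [0.4538, -0.2514, 0.2178]
ee_rot: [-0.505, 0.496, -0.493, 0.506]
wrist_force: [-0.1, -0.5, -0.2]
opening: 0.0697
```

Run:
```python
from h import *
from workcell import robot
o=robot.observe(); st(o)
g=wristg(robot.grab_frame("wrist"),o); cv2.imwrite("pics/w1.png",g["frame"]); np.savez("pics/w1.npz",**g)
```

```text
t 1.4 p [ 0.4538 -0.2514  0.2178] F [-0.1 -0.5 -0.2] open 0.0697 jawaz 1.24 tilt y [-0.0013  0.0041 -1.    ] j6 -0.759
```

View pics/w1.png

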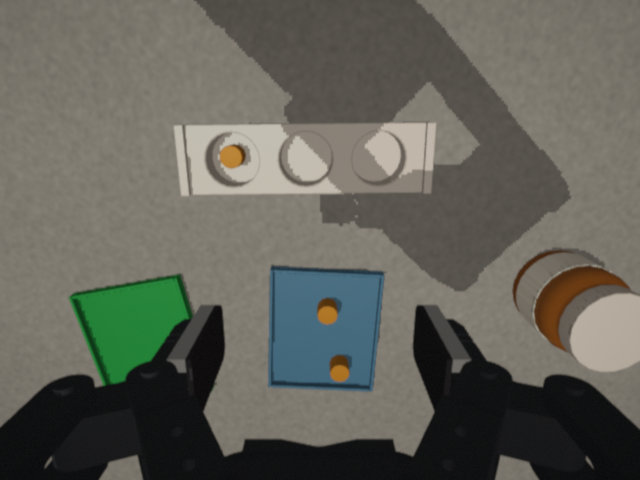

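The wrist view shows the strip (175–437, 122–196) with a pellet at (232,156), and the blue dish with pellets at (328,312) and (340,370). I will crop and measure.

Run:
```python
from h import *
g=dict(np.load("pics/w1.npz")); f=g["frame"]
cv2.imwrite("pics/c3.png",cv2.resize(f[110:210,165:445],None,fx=2.85,fy=2.85,interpolation=cv2.INTER_CUBIC))
cv2.imwrite("pics/c4.png",cv2.resize(f[260:400,260:400],None,fx=4,fy=4,interpolation=cv2.INTER_CUBIC))
```

```text
(no output)
```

View pics/c3.png

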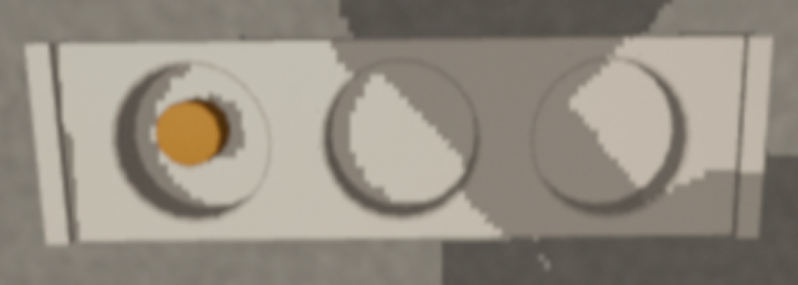

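View pics/c4.png

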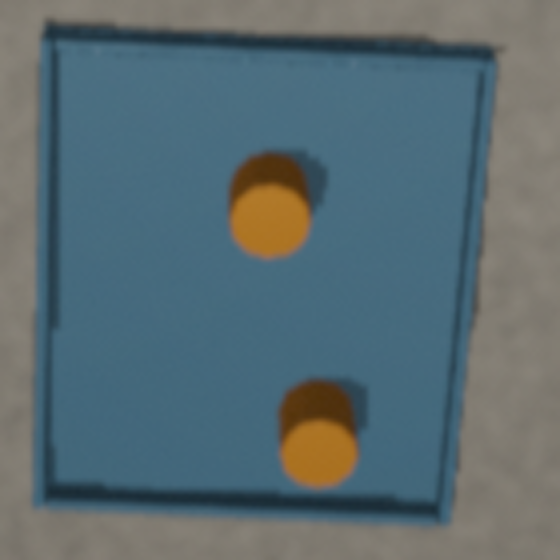

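Run:
```python
from h import *
g=dict(np.load("pics/w1.npz"))
def q(name,crop,sc,off,z):
    crop=np.array(crop,float); u=(crop[:,0]+.5)/sc+off[0]-.5; v=(crop[:,1]+.5)/sc+off[1]-.5
    r=pts(g,u,v,z)[:,:2]; print(name,r.round(4).tolist(), "depthz",pts(g,u,v)[:,2].round(3)); return r
q("pellets",[(270,221),(318,453)],4,(260,260),.021)
q("dish",[(45,28),(495,50),(445,522),(36,505)],4,(260,260),.010)
w=q("wells",[(192,139),(401,137),(609,136)],2.85,(165,110),.026)
s=q("strip",[(26,44),(771,37),(758,238),(48,244)],2.85,(165,110),.031)
q("pel0",[(189,133)],2.85,(165,110),.022)
print(s.mean(0),np.degrees(np.arctan2(*((s[1]+s[2]-s[0]-s[3])[::-1]))),w.mean(0),np.degrees(np.arctan2(*(w[2]-w[0])[::-1])), np.linalg.norm(s[1]-s[0]),np.linalg.norm(s[1]-s[2]))
```

```text
pellets [[0.4623, -0.3417], [0.4747, -0.3997]] depthz [0.021 0.021]
dish [[0.4127, -0.3023], [0.5103, -0.3053], [0.5064, -0.4257], [0.4091, -0.4231]] depthz [0.005 0.002 0.01  0.009]
wells [[0.3861, -0.209], [0.442, -0.2073], [0.4975, -0.2059]] depthz [0.022 0.003 0.344]
strip [[0.3454, -0.1853], [0.5368, -0.1795], [0.5386, -0.2316], [0.3471, -0.2373]] depthz [0.03  0.032 0.    0.   ]
pel0 [[0.3845, -0.2078]] depthz [0.022]
[ 0.44197584 -0.20843418] 1.7076888823340055 [ 0.44185435 -0.20739645] 1.6097763371162002 0.19150649580423834 0.05211415535306491
```

Run:
```python
from h import *
from workcell import robot
o=robot.observe(); rows(o,[.4623,-.3420,.07],0,n=4)
```

```text
[0.0225, 0.0369, 0.002] [0.0, 0.3, -0.0]
[0.0225, 0.0369, 0.002] [0.0, 0.3, -0.0]
[0.0224, 0.0369, 0.0021] [0.0, 0.3, -0.0]
[0.0224, 0.0369, 0.0022] [0.0, 0.3, -0.0]
```

Emit:
{"method": "jog_arm", "body": {
  "commands": [
    [0.0225,0.037,0.002,0.05,0.3,0,0.45],
    [0.0225,0.037,0.002,0.05,0.3,0,0.45],
    [0.0225,0.037,0.002,0.05,0.3,0,0.45],
    [0.0225,0.037,0.002,0.05,0.3,0,0.45],
    [0,0,0,0,0,0,0.45]
  ]
}}

```text
clock: 2.08
ee_pos: [0.4589, -0.3499, 0.067]
ee_rot: [0.496, -0.503, 0.504, -0.497]
wrist_force: [-0.5, 0.8, 0.8]
opening: 0.0386
```

Run:
```python
from h import *
from workcell import robot
o=robot.observe(); st(o); rows(o,[.4623,-.3420,.027],0,n=2)
```

```text
t 2.08 p [ 0.4589 -0.3499  0.067 ] F [-0.5  0.8  0.8] open 0.0386 jawaz -0.77 tilt y [ 3.1e-03  1.0e-04 -1.0e+00] j6 -0.847
[-0.004, 0.02, 0.0016] [-0.1, -0.4, -0.0]
[-0.004, 0.02, 0.0017] [-0.1, -0.4, -0.0]
```

Emit:
{"method": "jog_arm", "body": {
  "commands": [
    [-0.008,0.0,0.0033,-0.1,-0.8,0,0.45],
    [0,0,0,0,0,0,0.45]
  ]
}}

```text
clock: 2.33
ee_pos: [0.4623, -0.3423, 0.0693]
ee_rot: [0.499, -0.499, 0.501, -0.5]
wrist_force: [0.8, -0.6, 0.1]
opening: 0.0384
```

Run:
```python
from h import *
from workcell import robot
o=robot.observe(); st(o); rows(o,[.4623,-.3420,.027],0,n=2)
```

```text
t 2.33 p [ 0.4623 -0.3423  0.0693] F [ 0.8 -0.6  0.1] open 0.0384 jawaz -0.04 tilt y [ 0.0026 -0.0011 -1.    ] j6 -0.844
[-0.0002, 0.0211, -0.0001] [-0.1, -0.0, 0.0]
[-0.0001, 0.0211, -0.0] [-0.1, -0.0, 0.0]
```

Emit:
{"method": "jog_arm", "body": {
  "commands": [
    [0,0.02,0,-0.1,0,0,0.45],
    [0,0.02,0,0,0,0,0.45],
    [0,0,0,0,0,0,0.45]
  ]
}}

```text
clock: 2.7
ee_pos: [0.4639, -0.342, 0.03]
ee_rot: [0.501, -0.497, 0.502, -0.5]
wrist_force: [0.5, 1.3, 0.8]
opening: 0.0385
```

Run:
```python
from h import *
from workcell import robot
o=robot.observe(); st(o)
g=robot.grab_frame("wrist"); cv2.imwrite("pics/w2.png",g["frame"])
```

```text
t 2.7 p [ 0.4639 -0.342   0.03  ] F [0.5 1.3 0.8] open 0.0385 jawaz 0.08 tilt y [ 0.004 -0.005 -1.   ] j6 -0.842
```

View pics/w2.png

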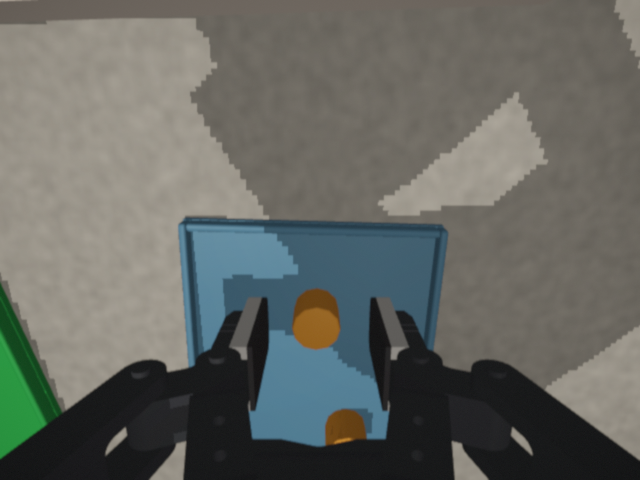

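Run:
```python
from h import *
g=dict(np.load("pics/wrist0.npz")); M=np.linalg.inv(g["hand_eye"]);K=g["mtx"]
for p in [(0,.009,0),(-.011,.014,.019),(.011,.014,.019),(-.011,.017,.019),(-.011,.017,-.019),(.011,.017,-.019)]:
    c=M[:3,:3]@np.array(p)+M[:3,3]; print(p,(K@c/c[2])[:2].round(0))
```

```text
(0, 0.009, 0) [321. 326.]
(-0.011, 0.014, 0.019) [372. 293.]
(0.011, 0.014, 0.019) [370. 345.]
(-0.011, 0.017, 0.019) [371. 289.]
(-0.011, 0.017, -0.019) [270. 289.]
(0.011, 0.017, -0.019) [272. 341.]
```

The pellet is centred between the pads: seen at (316,330), expected (321,326). I will lower a little and close.

Emit:
{"method": "jog_arm", "body": {
  "commands": [
    [0.001,0.004,-0.001,-0.2,0,0.2,0.45],
    [0,0,0,0,0,0,0],
    [0,0,0,0,0,0,0],
    [0,0,0,0,0,0,0]
  ]
}}

```text
clock: 3.25
ee_pos: [0.4645, -0.3446, 0.0286]
ee_rot: [0.501, -0.497, 0.502, -0.5]
wrist_force: [0.0, 0.2, 0.0]
opening: 0.0147
```

Emit:
{"method": "jog_arm", "body": {
  "commands": [
    [0,0,0,0,0,0,0]
  ]
}}

```text
clock: 3.38
ee_pos: [0.4646, -0.3446, 0.0287]
ee_rot: [0.501, -0.497, 0.502, -0.5]
wrist_force: [-0.5, 1.5, 0.0]
opening: 0.0148
```

Run:
```python
from h import *
from workcell import robot
o=robot.observe(); st(o)
g=robot.grab_frame("wrist"); cv2.imwrite("pics/w3.png",g["frame"][200:440,160:480])
```

```text
t 3.38 p [ 0.4646 -0.3446  0.0287] F [-0.5  1.5  0. ] open 0.0148 jawaz 0.1 tilt y [ 0.0038 -0.0052 -1.    ] j6 -0.844
```

View pics/w3.png

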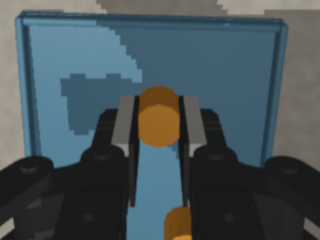

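Emit:
{"method": "jog_arm", "body": {
  "commands": [
    [0,-0.02,0,0.3,0,-0.2,0],
    [0,-0.03,0,0,0,0,0],
    [0,-0.02,0,0,0,0,0],
    [0,0,0,0,0,0,0]
  ]
}}

```text
clock: 3.92
ee_pos: [0.4636, -0.3437, 0.0998]
ee_rot: [0.5, -0.496, 0.504, -0.501]
wrist_force: [-0.4, -0.0, -0.5]
opening: 0.0149
```

Run:
```python
from h import *
from workcell import robot
o=robot.observe(); st(o)
g=robot.grab_frame("wrist"); cv2.imwrite("pics/w4.png",g["frame"][200:440,160:480])
rows(o,[.4975,-.2103,.09],0,n=3)
```

```text
t 3.92 p [ 0.4636 -0.3437  0.0998] F [-0.4 -0.  -0.5] open 0.0149 jawaz 0.09 tilt y [ 0.0082 -0.0076 -0.9999] j6 -0.846
[-0.0445, 0.003, 0.0113] [-0.2, 0.0, 0.1]
[-0.0445, 0.0031, 0.0113] [-0.2, 0.0, 0.1]
[-0.0445, 0.0032, 0.0113] [-0.2, 0.0, 0.1]
```

View pics/w4.png

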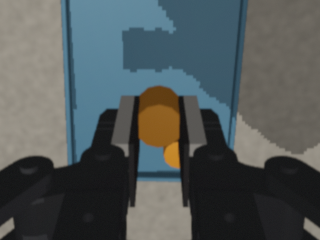

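The pellet is held, at full-frame (318,315). Now over to the far well.

Emit:
{"method": "jog_arm", "body": {
  "commands": [
    [-0.0445,0.003,0.0113,-0.2,0,0.1,0],
    [-0.0445,0.003,0.0113,-0.2,0,0.2,0],
    [-0.0445,0.003,0.0113,0,0,0.1,0],
    [0,0,0,0,0,0,0],
    [0,0,0,0,0,0,0]
  ]
}}

```text
clock: 4.6
ee_pos: [0.4948, -0.2055, 0.0833]
ee_rot: [-0.5, 0.503, -0.497, 0.5]
wrist_force: [-0.3, 0.9, 0.9]
opening: 0.0147
```

Run:
```python
from h import *
from workcell import robot
o=robot.observe(); st(o)
rows(o,[.4975,-.2103,.051],0,n=2)
```

```text
t 4.6 p [ 0.4948 -0.2055  0.0833] F [-0.3  0.9  0.9] open 0.0147 jawaz -0.03 tilt y [-0.0062  0.0048 -1.    ] j6 -0.615
[0.0025, 0.0161, 0.0015] [0.2, -0.0, -0.1]
[0.0025, 0.0161, 0.0014] [0.2, -0.0, -0.1]
```

Emit:
{"method": "jog_arm", "body": {
  "commands": [
    [0.005,0.016,0.003,0.2,0,-0.15,0],
    [0,0.012,0,0,0,0,0],
    [0,0,0,0,0,0,0]
  ]
}}

```text
clock: 4.97
ee_pos: [0.4967, -0.213, 0.052]
ee_rot: [-0.499, 0.503, -0.499, 0.499]
wrist_force: [-0.8, -0.3, 0.2]
opening: 0.0146
```

Run:
```python
from h import *
from workcell import robot
o=robot.observe(); st(o)
g=robot.grab_frame("wrist"); cv2.imwrite("pics/w5.png",g["frame"])
rows(o,[.4975,-.2103,.05],0,n=1)
```

```text
t 4.97 p [ 0.4967 -0.213   0.052 ] F [-0.8 -0.3  0.2] open 0.0146 jawaz -0.23 tilt y [-0.0037  0.0024 -1.    ] j6 -0.621
[-0.0027, 0.002, 0.0008] [0.2, -0.2, -0.1]
```

View pics/w5.png

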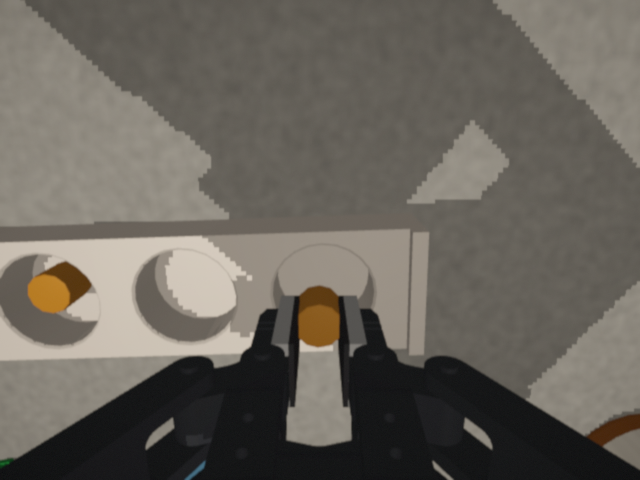

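Emit:
{"method": "jog_arm", "body": {
  "commands": [
    [-0.0025,0.003,0.0008,0.1,0,0,0],
    [0,0,0,0,0,0,0],
    [0,0,0,0,0,0,0.4],
    [0,0,0,0,0,0,0.4]
  ]
}}

```text
clock: 5.52
ee_pos: [0.4985, -0.2112, 0.0503]
ee_rot: [-0.499, 0.501, -0.501, 0.499]
wrist_force: [1.1, -0.5, 0.3]
opening: 0.0341
```

Run:
```python
from h import *
from workcell import robot
o=robot.observe(); st(o)
g=robot.grab_frame("wrist"); cv2.imwrite("pics/w6.png",g["frame"])
```

```text
t 5.53 p [ 0.4985 -0.2112  0.0503] F [ 1.1 -0.5  0.3] open 0.0341 jawaz -0.25 tilt y [ 4.e-04  8.e-04 -1.e+00] j6 -0.617
```

View pics/w6.png

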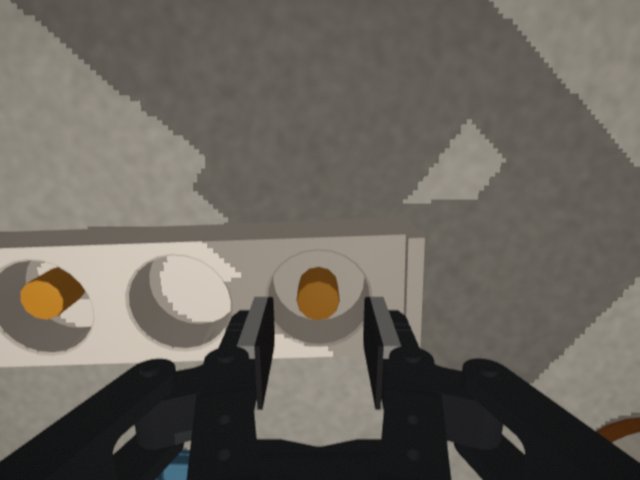

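The pellet stands in the far well at (318,290). Next is the second pellet.

Run:
```python
from h import *
from workcell import robot
o=robot.observe()
p=o["ee_pos"].copy(); rows(o,p+[0,0,.04],0,n=1); o["ee_pos"]=p+[0,0,.04]; rows(o,[.4747,-.3997,.075],0,n=4)
```

```text
[-0.0, -0.04, 0.0] [-0.0, -0.2, -0.0]
[0.0471, 0.0038, -0.0058] [-0.0, -0.1, -0.0]
[0.0471, 0.0038, -0.0058] [-0.0, -0.1, -0.0]
[0.0471, 0.0038, -0.0059] [-0.0, -0.1, -0.0]
[0.0471, 0.0038, -0.0059] [-0.0, -0.1, -0.0]
```

Emit:
{"method": "jog_arm", "body": {
  "commands": [
    [0,-0.04,0,0,-0.2,0,0.4],
    [0.046,0.004,-0.0058,0,0,0,0.45],
    [0.046,0.004,-0.0058,0,0,0,0.45],
    [0.046,0.004,-0.0058,0,0,0,0.45],
    [0.046,0.004,-0.0058,0,0,0,0.45]
  ]
}}

```text
clock: 6.2
ee_pos: [0.4766, -0.3973, 0.0766]
ee_rot: [-0.501, 0.498, -0.499, 0.502]
wrist_force: [-0.2, 0.0, 0.0]
opening: 0.0389
```

Emit:
{"method": "jog_arm", "body": {
  "commands": [
    [0,0,0,0,0,0,0.45],
    [0,0,0,0,0,0,0.45]
  ]
}}

```text
clock: 6.45
ee_pos: [0.4757, -0.4003, 0.0766]
ee_rot: [-0.5, 0.498, -0.501, 0.501]
wrist_force: [0.3, 0.6, 0.2]
opening: 0.0381
```

Run:
```python
from h import *
from workcell import robot
o=robot.observe();st(o); rows(o,[.4747,-.3997,.028],0,n=2)
```

```text
t 6.45 p [ 0.4757 -0.4003  0.0766] F [0.3 0.6 0.2] open 0.0381 jawaz 0.12 tilt y [ 0.0026 -0.0016 -1.    ] j6 -0.893
[-0.0003, 0.0243, -0.0006] [-0.1, 0.1, 0.0]
[-0.0003, 0.0243, -0.0005] [-0.1, 0.1, 0.0]
```

Emit:
{"method": "jog_arm", "body": {
  "commands": [
    [-0.0005,0.024,-0.001,-0.1,0,0,0.45],
    [0,0.0235,0,0,0,0,0.45],
    [0,0,0,0,0,0,0.45],
    [0,0,0,0,0,0,0.45]
  ]
}}

```text
clock: 6.95
ee_pos: [0.4767, -0.3961, 0.0299]
ee_rot: [0.502, -0.497, 0.499, -0.502]
wrist_force: [-0.1, -0.8, -0.7]
opening: 0.0387
```

Run:
```python
from h import *
from workcell import robot
o=robot.observe();st(o); rows(o,[.4747,-.3997,.027],0,n=1)
g=robot.grab_frame("wrist"); cv2.imwrite("pics/w7.png",g["frame"][200:440,160:480])
```

```text
t 6.95 p [ 0.4767 -0.3961  0.0299] F [-0.1 -0.8 -0.7] open 0.0387 jawaz 0.38 tilt y [ 0.0018 -0.0021 -1.    ] j6 -0.891
[0.0036, 0.0029, -0.002] [-0.1, 0.4, 0.1]
```

View pics/w7.png

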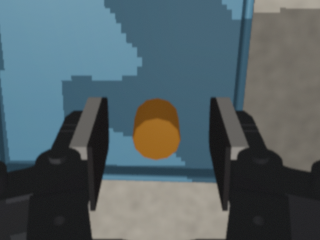

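Emit:
{"method": "jog_arm", "body": {
  "commands": [
    [0.0036,0.003,-0.002,0,0.3,0,0.45],
    [0,0,0,0,0,0,0.2],
    [0,0,0,0,0,0,0],
    [0,0,0,0,0,0,0],
    [0,0,0,0,0,0,0]
  ]
}}

```text
clock: 7.62
ee_pos: [0.4755, -0.4009, 0.0292]
ee_rot: [0.501, -0.497, 0.502, -0.5]
wrist_force: [0.8, 0.5, -0.2]
opening: 0.0146
```

Run:
```python
from h import *
from workcell import robot
o=robot.observe();st(o)
g=robot.grab_frame("wrist"); cv2.imwrite("pics/w8.png",g["frame"][200:440,160:480])
```

```text
t 7.62 p [ 0.4755 -0.4009  0.0292] F [ 0.8  0.5 -0.2] open 0.0146 jawaz 0.07 tilt y [ 0.004  -0.0048 -1.    ] j6 -0.892
```

View pics/w8.png

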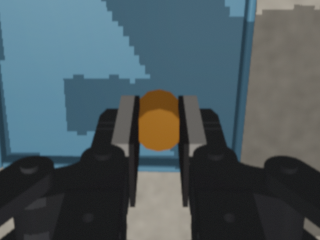

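Held. I will lift and carry it to the middle well.

Run:
```python
from h import *
from workcell import robot
o=robot.observe()
o["ee_pos"]=o["ee_pos"]+[0,0,.065]; rows(o,[.442,-.210,.09],0,n=4)
```

```text
[-0.0477, 0.0008, -0.0083] [-0.1, 0.0, 0.1]
[-0.0477, 0.0008, -0.0083] [-0.1, 0.0, 0.1]
[-0.0477, 0.0009, -0.0084] [-0.1, 0.0, 0.1]
[-0.0477, 0.001, -0.0084] [-0.1, 0.0, 0.1]
```

Emit:
{"method": "jog_arm", "body": {
  "commands": [
    [0,-0.025,0,0,0,0,0],
    [0,-0.04,0,0,0,0,0],
    [-0.0478,0,-0.0084,-0.1,0,0,0],
    [-0.0478,0,-0.0084,0,0,0.1,0],
    [-0.0478,0,-0.0084,0,0,0,0]
  ]
}}

```text
clock: 8.3
ee_pos: [0.4499, -0.2573, 0.0956]
ee_rot: [0.499, -0.499, 0.503, -0.499]
wrist_force: [1.1, 0.9, -0.2]
opening: 0.0146
```

Emit:
{"method": "jog_arm", "body": {
  "commands": [
    [-0.044,0,-0.0084,0,0,0,0],
    [0,0,0,0,0,0,0],
    [0,0,0,0,0,0,0]
  ]
}}

```text
clock: 8.68
ee_pos: [0.4407, -0.2092, 0.0954]
ee_rot: [0.5, -0.498, 0.502, -0.5]
wrist_force: [-0.1, -0.6, 0.3]
opening: 0.0148
```

Run:
```python
from h import *
from workcell import robot
o=robot.observe();st(o)
rows(o,[.442,-.210,.052],0,n=2)
```

```text
t 8.68 p [ 0.4407 -0.2092  0.0954] F [-0.1 -0.6  0.3] open 0.0148 jawaz -0.01 tilt y [ 0.0043 -0.0044 -1.    ] j6 -0.686
[0.0003, 0.0217, 0.0005] [-0.1, -0.0, 0.1]
[0.0003, 0.0217, 0.0006] [-0.1, -0.0, 0.1]
```

Emit:
{"method": "jog_arm", "body": {
  "commands": [
    [0.0005,0.022,0.001,-0.2,0,0.2,0],
    [0,0.021,0,0,0,0,0],
    [0,0,0,0,0,0,0],
    [0,0,0,0,0,0,0]
  ]
}}

```text
clock: 9.18
ee_pos: [0.4443, -0.2154, 0.0531]
ee_rot: [0.499, -0.499, 0.503, -0.499]
wrist_force: [-0.4, -0.4, 0.1]
opening: 0.0147
```

Run:
```python
from h import *
from workcell import robot
o=robot.observe();st(o)
rows(o,[.442,-.210,.050],0,n=1)
g=robot.grab_frame("wrist"); cv2.imwrite("pics/w9.png",g["frame"])
```

```text
t 9.18 p [ 0.4443 -0.2154  0.0531] F [-0.4 -0.4  0.1] open 0.0147 jawaz -0.22 tilt y [ 0.0043 -0.0043 -1.    ] j6 -0.688
[-0.0054, 0.003, -0.0023] [-0.2, -0.2, 0.2]
```

View pics/w9.png

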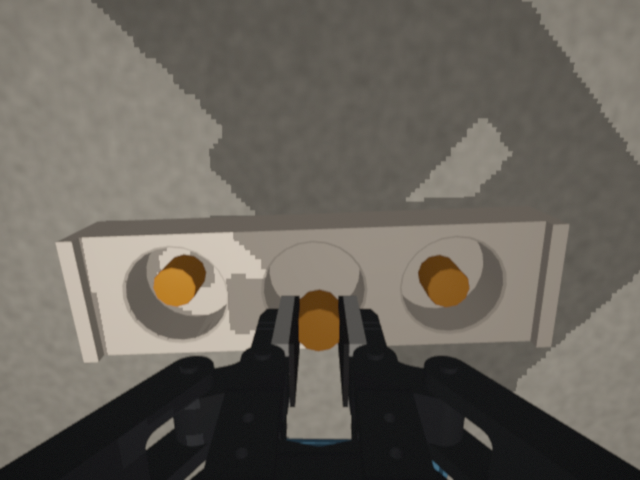

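Emit:
{"method": "jog_arm", "body": {
  "commands": [
    [-0.0054,0.002,-0.0023,-0.1,0,0.1,0],
    [0,0,0,0,0,0,0],
    [0,0,0,0,0,0,0]
  ]
}}

```text
clock: 9.6
ee_pos: [0.4426, -0.2103, 0.0524]
ee_rot: [0.499, -0.499, 0.503, -0.499]
wrist_force: [-0.0, 0.5, 0.6]
opening: 0.0144
```

Run:
```python
from h import *
from workcell import robot
o=robot.observe();st(o)
rows(o,[.442,-.210,.050],0,n=1)
```

```text
t 9.6 p [ 0.4426 -0.2103  0.0524] F [-0.   0.5  0.6] open 0.0144 jawaz -0.22 tilt y [ 0.0045 -0.0042 -1.    ] j6 -0.682
[-0.0003, 0.0024, -0.0006] [-0.3, -0.2, 0.2]
```

Emit:
{"method": "jog_arm", "body": {
  "commands": [
    [0,0.002,0,0,0,0,0],
    [0,0,0,0,0,0,0.4],
    [0,0,0,0,0,0,0.4],
    [0,-0.05,0,0,0,0,0.4],
    [0,-0.05,0,0,0,0,0.4]
  ]
}}

```text
clock: 10.22
ee_pos: [0.4395, -0.2078, 0.1483]
ee_rot: [-0.499, 0.502, -0.5, 0.499]
wrist_force: [0.1, 0.7, 0.6]
opening: 0.0341
```

Run:
```python
from h import *
from workcell import robot
o=robot.observe();st(o)
g=wristg(robot.grab_frame("wrist"),o); cv2.imwrite("pics/w10.png",g["frame"]); np.savez("pics/w10.npz",**g)
```

```text
t 10.22 p [ 0.4395 -0.2078  0.1483] F [0.1 0.7 0.6] open 0.0341 jawaz -0.23 tilt y [-0.0036  0.0023 -1.    ] j6 -0.682
```

View pics/w10.png

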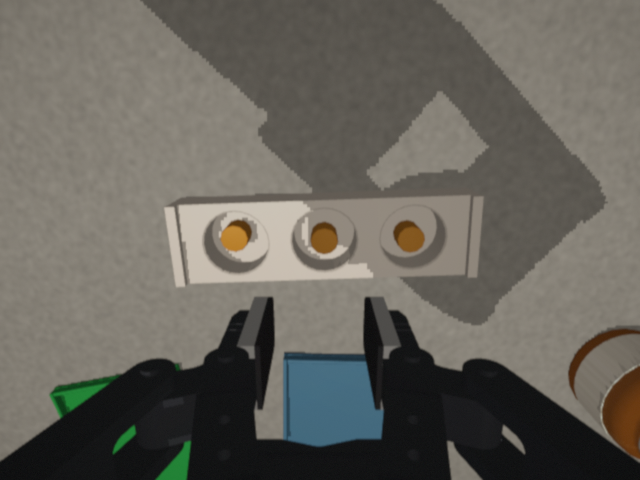

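All three wells hold a pellet, at (236,235), (323,238) and (409,237). Next I move over the lane.

Run:
```python
from h import *
from workcell import robot
o=robot.observe(); rows(o,[.60,.128,.25],88.3,n=9)
```

```text
[-0.0376, -0.0106, 0.0174] [-0.0, -9.8, 0.0]
[-0.0341, -0.0106, 0.0236] [-0.0, -9.8, 0.0]
[-0.0295, -0.0106, 0.029] [-0.0, -9.8, 0.0]
[-0.0242, -0.0106, 0.0337] [-0.0, -9.8, 0.0]
[-0.0181, -0.0106, 0.0373] [-0.0, -9.8, 0.0]
[-0.0114, -0.0106, 0.0398] [-0.0, -9.8, 0.0]
[-0.0045, -0.0106, 0.0412] [-0.0, -9.8, 0.0]
[0.0026, -0.0106, 0.0413] [-0.0, -9.8, 0.0]
[0.0096, -0.0106, 0.0403] [-0.0, -9.8, 0.0]
```

Emit:
{"method": "jog_arm", "body": {
  "commands": [
    [-0.0376,-0.02,0.0174,0,-9.8,0,0.4],
    [-0.0341,-0.02,0.0236,0,-9.8,0,0.2],
    [-0.0295,-0.02,0.029,0,-9.8,0,0.2],
    [-0.0242,-0.02,0.0337,0,-9.8,0,0],
    [-0.0181,-0.02,0.0373,0,-9.8,0,0]
  ]
}}

```text
clock: 10.9
ee_pos: [0.5306, -0.0189, 0.2584]
ee_rot: [0.666, -0.239, 0.245, -0.663]
wrist_force: [0.4, 0.1, -0.1]
opening: -0.0001
```

Emit:
{"method": "jog_arm", "body": {
  "commands": [
    [-0.0114,0,0.0398,0,-9.8,0,0],
    [-0.0045,0,0.0412,0,-9.8,0,0],
    [0.0026,0,0.0413,0,-9.8,0,0],
    [0.0096,0,0.0403,0,-9.8,0,0],
    [0,0,0,0,0,0,0]
  ]
}}

```text
clock: 11.52
ee_pos: [0.6002, 0.1408, 0.2594]
ee_rot: [0.709, 0.009, -0.0, -0.705]
wrist_force: [0.1, -0.7, 0.6]
opening: -0.0001
```

Run:
```python
from h import *
from workcell import robot
o=robot.observe();st(o)
g=wristg(robot.grab_frame("wrist"),o); cv2.imwrite("pics/w11.png",g["frame"]); np.savez("pics/w11.npz",**g)
```

```text
t 11.53 p [0.6002 0.1408 0.2594] F [ 0.1 -0.7  0.6] open -0.0001 jawaz 90.76 tilt y [ 0.0124 -0.0067 -0.9999] j6 -1.541
```

View pics/w11.png

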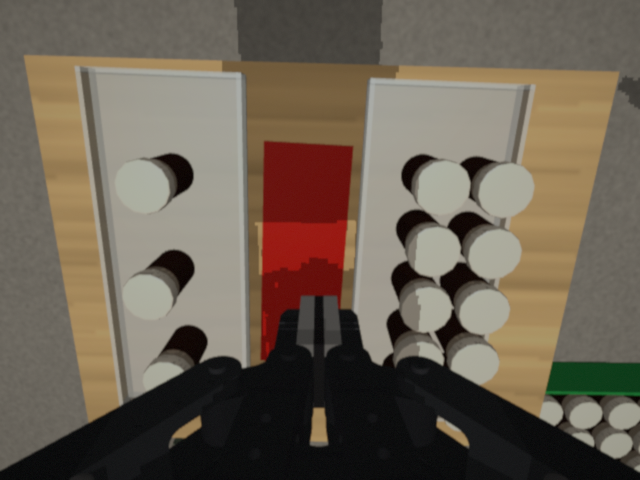

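The wrist view shows the cover's far end at (264,142)–(354,147), its right side (y low) down to (262,358), and the lane walls at about columns 243 and 368.

Run:
```python
from h import *
g=dict(np.load("pics/w11.npz"))
print("cover",pts(g,[264,354,262,350],[142,147,358,225],.1025).round(4).tolist())
print("depthz",pts(g,[280,330,280],[160,160,300])[:,2].round(4))
print("lane walls",pts(g,[242,248,368,357],[80,350,85,250],.118).round(4).tolist())
g=dict(np.load("pics/top0.npz"))
from workcell import robot
o=robot.observe(); rows(o,[.650,.1268,.16],88.3,n=3)
```

```text
cover [[0.5452, 0.1032, 0.1025], [0.5477, 0.1635, 0.1025], [0.7125, 0.0969, 0.1025], [0.602, 0.1628, 0.1025]]
depthz [0.1026 0.1027 0.1026]
lane walls [[0.5075, 0.093, 0.118], [0.6954, 0.0891, 0.118], [0.5094, 0.1693, 0.118], [0.6154, 0.167, 0.118]]
[0.0163, 0.0333, -0.0041] [0.1, 0.8, 0.2]
[0.0165, 0.0333, -0.004] [0.1, 0.8, 0.2]
[0.0167, 0.0332, -0.0039] [0.1, 0.8, 0.2]
```

Run:
```python
from h import *
g=dict(np.load("pics/w11.npz"))
print("edge",pts(g,[40,300,600],[57,63,71],.1).round(4).tolist())
cv2.imwrite("pics/c5.png",cv2.resize(g["frame"][40:180,220:400],None,fx=4,fy=4,interpolation=cv2.INTER_CUBIC))
```

```text
edge [[0.4943, -0.0386, 0.1], [0.4959, 0.1272, 0.1], [0.4983, 0.319, 0.1]]
```

Emit:
{"method": "jog_arm", "body": {
  "commands": [
    [0.0163,0.033,-0.004,0.1,0.8,0.2,0],
    [0.0165,0.033,-0.004,0.1,0.8,0.2,0],
    [0.0167,0.02,-0.004,0,0.4,0.1,0],
    [0,0,0,0,0,0,0]
  ]
}}

```text
clock: 12.08
ee_pos: [0.6505, 0.1221, 0.1719]
ee_rot: [0.709, -0.011, 0.013, -0.705]
wrist_force: [0.6, 0.6, 0.0]
opening: -0.0001
```

Run:
```python
from h import *
from workcell import robot
o=robot.observe(); st(o); rows(o,[.650,.1275,.13],88.4,n=1)
```

```text
t 12.07 p [0.6505 0.1221 0.1719] F [0.6 0.6 0. ] open -0.0001 jawaz 88.0 tilt y [ 0.0031 -0.0052 -1.    ] j6 -1.525
[-0.0008, 0.0419, 0.0056] [0.3, -0.4, 0.2]
```

View pics/c5.png

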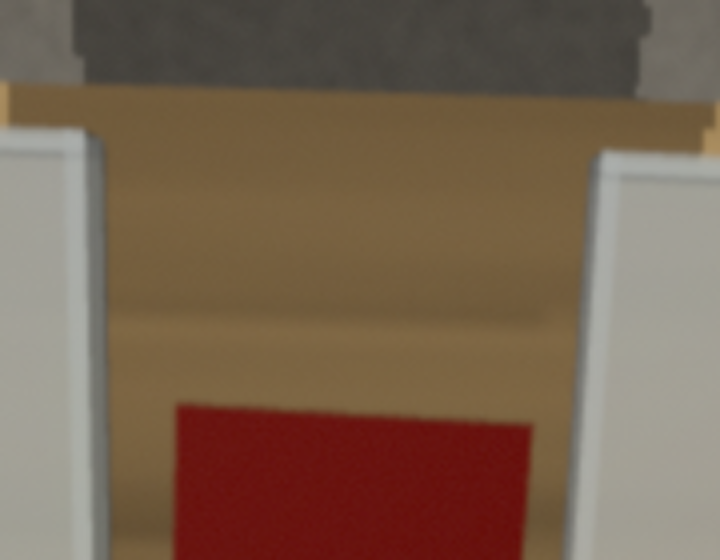

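The edge is at x≈0.496 in the lane, and the cover sits squarely between the walls. Descending to just above it.

Emit:
{"method": "jog_arm", "body": {
  "commands": [
    [-0.0008,0.02,0.0056,0.2,-0.4,0.2,0],
    [0,0.018,0,0,0,0,0],
    [0,0,0,0,0,0,0],
    [0,0,0,0,0,0,0]
  ]
}}

```text
clock: 12.58
ee_pos: [0.649, 0.1274, 0.1332]
ee_rot: [0.708, -0.01, 0.011, -0.707]
wrist_force: [0.3, 0.0, 0.0]
opening: 0.0001
```

Run:
```python
from h import *
from workcell import robot
o=robot.observe(); st(o); rows(o,[.650,.1285,.123],88.4,n=1)
```

```text
t 12.57 p [0.649  0.1274 0.1332] F [0.3 0.  0. ] open 0.0001 jawaz 88.34 tilt y [ 8.0e-04 -1.4e-03 -1.0e+00] j6 -1.526
[0.0009, 0.0102, 0.0011] [0.1, -0.1, 0.0]
```

Emit:
{"method": "jog_arm", "body": {
  "commands": [
    [0.0005,0.01,0.001,0,0,0,0],
    [0,0,0,0,0,0,0]
  ]
}}

```text
clock: 12.82
ee_pos: [0.65, 0.1287, 0.1236]
ee_rot: [0.708, -0.009, 0.011, -0.707]
wrist_force: [-0.2, -1.6, -0.3]
opening: -0.0001
```

Emit:
{"method": "jog_arm", "body": {
  "commands": [
    [0,0.002,0,0,0,0,0],
    [0,0,0,0,0,0,0]
  ]
}}

```text
clock: 13.08
ee_pos: [0.6504, 0.1288, 0.122]
ee_rot: [0.708, -0.009, 0.011, -0.707]
wrist_force: [-0.2, -0.3, -0.5]
opening: 0.0001
```

Emit:
{"method": "jog_arm", "body": {
  "commands": [
    [0,0.002,0,0,0,0,0],
    [0,0,0,0,0,0,0]
  ]
}}

```text
clock: 13.32
ee_pos: [0.6506, 0.1287, 0.1201]
ee_rot: [0.708, -0.009, 0.011, -0.707]
wrist_force: [0.5, 0.2, 0.2]
opening: 0.0
```

Emit:
{"method": "jog_arm", "body": {
  "commands": [
    [0,0.0015,0,0,0,0,0],
    [0,0,0,0,0,0,0]
  ]
}}

```text
clock: 13.58
ee_pos: [0.6511, 0.1287, 0.1199]
ee_rot: [0.708, -0.008, 0.012, -0.707]
wrist_force: [-0.5, -0.9, 0.2]
opening: 0.0001
```

Emit:
{"method": "jog_arm", "body": {
  "commands": [
    [0,0.002,0,0,0,0,0]
  ]
}}

```text
clock: 13.7
ee_pos: [0.6516, 0.1288, 0.1195]
ee_rot: [0.708, -0.008, 0.012, -0.707]
wrist_force: [-5.5, -0.3, 15.8]
opening: 0.0001
```

Emit:
{"method": "jog_arm", "body": {
  "commands": [
    [0,0.002,0,0,0,0,0]
  ]
}}

```text
clock: 13.82
ee_pos: [0.6523, 0.1288, 0.1196]
ee_rot: [0.708, -0.007, 0.013, -0.707]
wrist_force: [-4.4, 0.3, 12.5]
opening: -0.0003
```

Contact: about 12–15 N for a 2 mm press. Now I start to drag.

Emit:
{"method": "jog_arm", "body": {
  "commands": [
    [-0.006,0.0015,0,0,0,0,0],
    [-0.006,0.0015,0,0,0,0,0]
  ]
}}

```text
clock: 14.08
ee_pos: [0.6435, 0.1291, 0.1196]
ee_rot: [0.707, -0.004, 0.016, -0.707]
wrist_force: [1.2, 0.3, 5.2]
opening: 0.0003
```

Run:
```python
from h import *
from workcell import robot
o=robot.observe(); st(o)
g=wristg(robot.grab_frame("wrist"),o); cv2.imwrite("pics/w12.png",g["frame"]); np.savez("pics/w12.npz",**g)
```

```text
t 14.07 p [0.6435 0.1291 0.1196] F [1.2 0.3 5.2] open 0.0003 jawaz 88.36 tilt y [ 0.0163 -0.0014 -0.9999] j6 -1.523
```

View pics/w12.png

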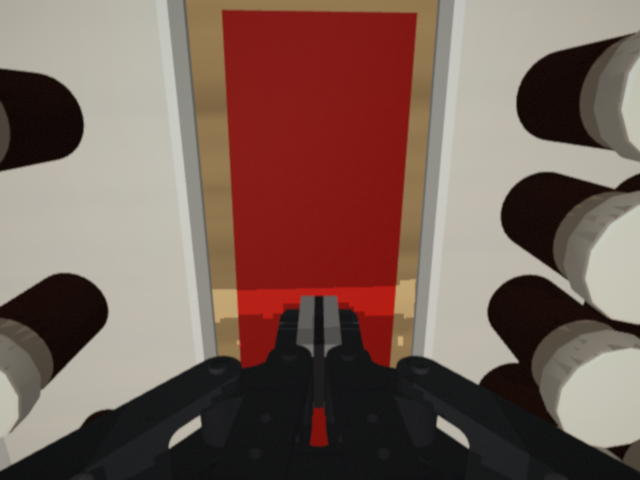

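Run:
```python
from h import *
g=dict(np.load("pics/w12.npz"))
print(pts(g,[223,416],[10,13],.1025).round(4).tolist())
```

```text
[[0.537, 0.1033, 0.1025], [0.5396, 0.1626, 0.1025]]
```

Emit:
{"method": "jog_arm", "body": {
  "commands": [
    [-0.008,0.0018,0,0,0,0.4,0],
    [-0.008,0.0018,0,0,0,0.4,0],
    [-0.008,0.0018,0,0,0,0.3,0]
  ]
}}

```text
clock: 14.5
ee_pos: [0.6247, 0.1295, 0.1196]
ee_rot: [0.707, -0.006, 0.014, -0.707]
wrist_force: [2.7, -0.1, 7.8]
opening: 0.0003
```

Run:
```python
from h import *
from workcell import robot
o=robot.observe(); st(o)
g=wristg(robot.grab_frame("wrist"),o); cv2.imwrite("pics/w13.png",g["frame"][:300]); np.savez("pics/w13.npz",**g)
```

```text
t 14.5 p [0.6247 0.1295 0.1196] F [ 2.7 -0.1  7.8] open 0.0003 jawaz 88.35 tilt y [ 1.210e-02 -8.000e-04 -9.999e-01] j6 -1.522
```

View pics/w13.png

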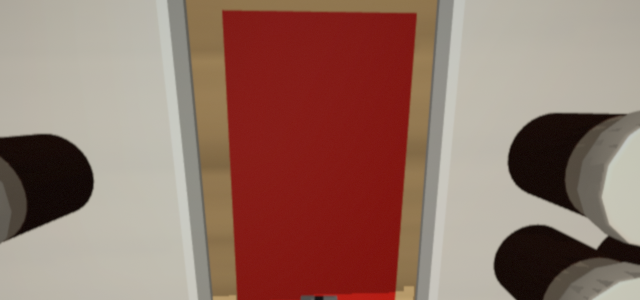

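The cover moves with the finger without slip: its end stays at row 12. Continuing.

Emit:
{"method": "jog_arm", "body": {
  "commands": [
    [-0.01,0.0018,0,0,0,0.4,0],
    [-0.01,0.0018,0,0,0,0.3,0],
    [-0.01,0.0018,0,0,0,0.3,0],
    [-0.01,0.0018,0,0,0,0.3,0]
  ]
}}

```text
clock: 15.05
ee_pos: [0.5918, 0.1304, 0.1196]
ee_rot: [-0.707, 0.007, -0.014, 0.707]
wrist_force: [2.7, 0.4, 7.3]
opening: 0.0002
```

Run:
```python
from h import *
from workcell import robot
o=robot.observe(); st(o)
g=wristg(robot.grab_frame("wrist"),o); cv2.imwrite("pics/w14.png",g["frame"][:300]); np.savez("pics/w14.npz",**g)
```

```text
t 15.05 p [0.5918 0.1304 0.1196] F [2.7 0.4 7.3] open 0.0002 jawaz 88.32 tilt y [ 0.01 -0.   -1.  ] j6 -1.52
```

View pics/w14.png

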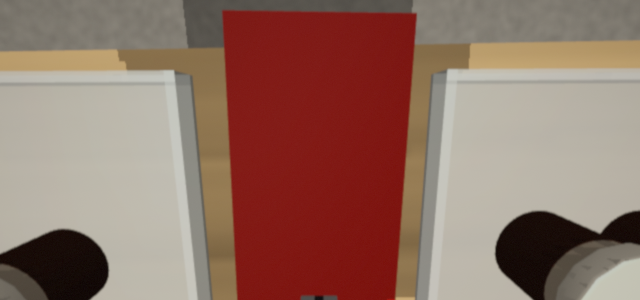

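Emit:
{"method": "jog_arm", "body": {
  "commands": [
    [-0.01,0.0018,0,0,0,0.4,0],
    [-0.01,0.0018,0,0,0,0.3,0],
    [-0.01,0.0018,0,0,0,0.3,0],
    [-0.01,0.0018,0,0,0,0.3,0],
    [-0.008,0.0018,0,0,0,0.3,0]
  ]
}}

```text
clock: 15.72
ee_pos: [0.5528, 0.1316, 0.1196]
ee_rot: [-0.707, 0.008, -0.013, 0.707]
wrist_force: [2.5, 0.4, 7.0]
opening: -0.0001
```

Run:
```python
from h import *
from workcell import robot
o=robot.observe(); st(o)
g=wristg(robot.grab_frame("wrist"),o); cv2.imwrite("pics/w15.png",g["frame"][:300]); np.savez("pics/w15.npz",**g)
```

```text
t 15.72 p [0.5528 0.1316 0.1196] F [2.5 0.4 7. ] open -0.0001 jawaz 88.29 tilt y [ 0.0082  0.001  -1.    ] j6 -1.517
```

View pics/w15.png

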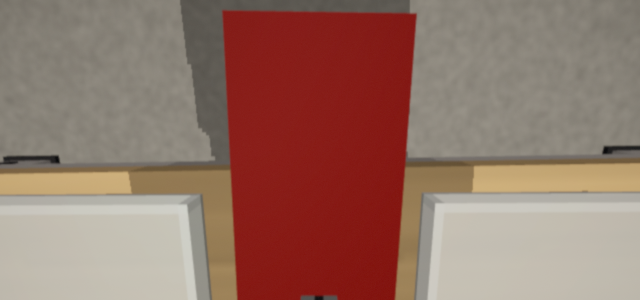

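Emit:
{"method": "jog_arm", "body": {
  "commands": [
    [-0.009,0.0018,0,0,0,0.3,0],
    [-0.007,0.0018,0,0,0,0.2,0],
    [0,0,0,0,0,0,0],
    [0,-0.003,0,0,0,0,0],
    [0,-0.02,0,0,0,0,0]
  ]
}}

```text
clock: 16.4
ee_pos: [0.538, 0.1319, 0.141]
ee_rot: [-0.707, 0.009, -0.012, 0.707]
wrist_force: [0.2, -0.0, -0.3]
opening: -0.0004
```

Run:
```python
from h import *
from workcell import robot
o=robot.observe(); st(o)
g=wristg(robot.grab_frame("wrist"),o); cv2.imwrite("pics/w16.png",g["frame"]); np.savez("pics/w16.npz",**g)
```

```text
t 16.4 p [0.538  0.1319 0.141 ] F [ 0.2 -0.  -0.3] open -0.0004 jawaz 88.29 tilt y [ 0.005   0.0012 -1.    ] j6 -1.516
```

View pics/w16.png

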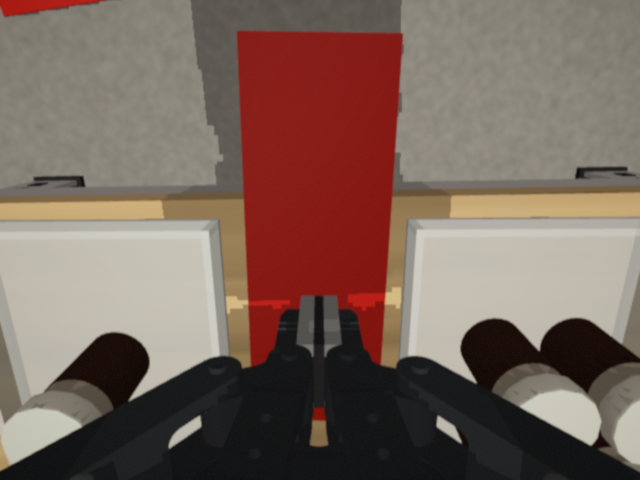

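The cover sticks out over the edge: its end is at (238,31)–(402,34) and the board edge is at about row 192.

Run:
```python
from h import *
g=dict(np.load("pics/w16.npz")); f=g["frame"]
hsv=cv2.cvtColor(f,cv2.COLOR_BGR2HSV); m=(((hsv[...,0]<6)|(hsv[...,0]>174))&(hsv[...,1]>180)&(hsv[...,2]>60))
L=[];Rr=[]
for v in range(50,285,5):
    u=np.nonzero(m[v,200:440])[0]+200; L.append((u.min()-.5,v)); Rr.append((u.max()+.5,v))
for E in (L,Rr):
    E=np.array(E); P=pts(g,E[:,0],E[:,1],.1025)[:,:2]; k=np.polyfit(P[:,0],P[:,1],1); print("slope deg",np.degrees(np.arctan(k[0])),"y at .45:",np.polyval(k,.45),"resid",np.std(P[:,1]-np.polyval(k,P[:,0])))
print("front",pts(g,[238,402],[30.5,33.5],.1025).round(4).tolist(), "edge",pts(g,[200,440],[191,188],.1).round(4).tolist())
print("z",pts(g,[270,320,370],[60,60,60])[:,2])
```

```text
slope deg -2.519729543487399 y at .45: 0.1055959237954702 resid 0.00011810647106654022
slope deg -2.465458143560819 y at .45: 0.16506693269092135 resid 0.0001221341556605413
front [[0.4332, 0.1067, 0.1025], [0.436, 0.1658, 0.1025]] edge [[0.4914, 0.0855, 0.1], [0.4933, 0.1835, 0.1]]
z [0.10272674 0.1027912  0.1013986 ]
```

Run:
```python
from h import *
from workcell import robot
o=robot.observe(); o["ee_pos"]=o["ee_pos"]+[0,0,.05]
rows(o,[.459,.1349,.185],87.5,n=3)
```

```text
[-0.0271, 0.0029, 0.0001] [-0.0, 0.3, 0.2]
[-0.0271, 0.003, -0.0] [-0.0, 0.3, 0.2]
[-0.0271, 0.0031, -0.0001] [-0.0, 0.3, 0.2]
```

Emit:
{"method": "jog_arm", "body": {
  "commands": [
    [0,-0.05,0,0,0,0,0],
    [-0.026,0,0,0,0.3,0,1],
    [-0.026,0,0,0,0.3,0.2,1],
    [-0.026,0,0,0,0.2,0.1,1],
    [0,0,0,0,0,0,1]
  ]
}}

```text
clock: 17.08
ee_pos: [0.4596, 0.1347, 0.1938]
ee_rot: [-0.706, 0.014, -0.017, 0.708]
wrist_force: [0.5, 0.4, -0.7]
opening: 0.0724
```

Run:
```python
from h import *
from workcell import robot
o=robot.observe();st(o)
rows(o,[.459,.1349,.145],87.5,n=1)
```

```text
t 17.07 p [0.4596 0.1347 0.1938] F [ 0.5  0.4 -0.7] open 0.0724 jawaz 87.45 tilt y [ 0.0039  0.0016 -1.    ] j6 -1.491
[-0.0008, 0.0488, 0.0001] [-0.1, -0.0, 0.2]
```

Emit:
{"method": "jog_arm", "body": {
  "commands": [
    [0,0,0,0,0,0,1],
    [-0.0008,0.02,0,0,0,0.2,1],
    [0,0.02,0,0,0,0,1],
    [0,0,0,0,0,0,1],
    [0,0,0,0,0,0,1]
  ]
}}

```text
clock: 17.7
ee_pos: [0.4636, 0.1344, 0.1537]
ee_rot: [-0.706, 0.015, -0.017, 0.708]
wrist_force: [-0.3, -0.7, 0.1]
opening: 0.0851
```

Run:
```python
from h import *
from workcell import robot
o=robot.observe();st(o)
g=wristg(robot.grab_frame("wrist"),o); cv2.imwrite("pics/w17.png",g["frame"]); np.savez("pics/w17.npz",**g)
rows(o,[.459,.1349,.102],87.5,n=3)
```

```text
t 17.7 p [0.4636 0.1344 0.1537] F [-0.3 -0.7  0.1] open 0.0851 jawaz 87.4 tilt y [ 0.0039  0.0019 -1.    ] j6 -1.492
[-0.0016, 0.0172, 0.0001] [-0.0, -0.0, 0.1]
[-0.0016, 0.0172, 0.0001] [-0.0, -0.0, 0.1]
[-0.0016, 0.0172, 0.0001] [-0.0, -0.0, 0.1]
```

View pics/w17.png

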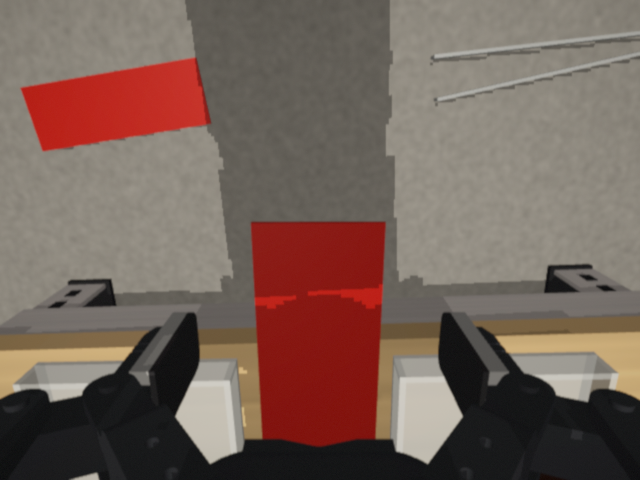

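The cover is centred between the fingers, columns 252–385. Descending.

Emit:
{"method": "jog_arm", "body": {
  "commands": [
    [-0.003,0.017,0,0,0,0.1,1],
    [-0.002,0.017,0,0,0,0.1,1],
    [-0.002,0.012,0,0,0,0,1],
    [0,0,0,0,0,0,1]
  ]
}}

```text
clock: 18.25
ee_pos: [0.4568, 0.1348, 0.1058]
ee_rot: [-0.706, 0.015, -0.017, 0.708]
wrist_force: [0.1, -0.0, 0.7]
opening: 0.0857
```

Run:
```python
from h import *
from workcell import robot
o=robot.observe();st(o)
g=wristg(robot.grab_frame("wrist"),o); cv2.imwrite("pics/w18.png",g["frame"]); np.savez("pics/w18.npz",**g)
rows(o,[.459,.1349,.102],87.5,n=1)
```

```text
t 18.25 p [0.4568 0.1348 0.1058] F [ 0.1 -0.   0.7] open 0.0857 jawaz 87.4 tilt y [ 0.0022  0.0021 -1.    ] j6 -1.491
[0.0022, 0.0038, 0.0002] [-0.1, -0.1, 0.1]
```

View pics/w18.png

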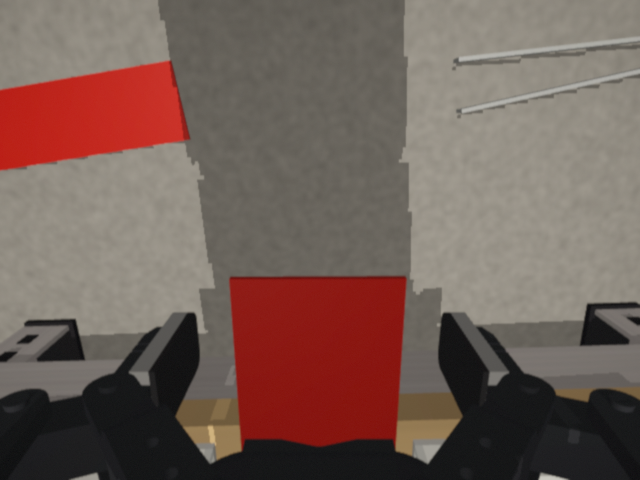

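Emit:
{"method": "jog_arm", "body": {
  "commands": [
    [0.002,0.006,0.0002,0,0,0.1,1],
    [0,0,0,0,0,0,0.8],
    [0,0,0,0,0,0,0.75]
  ]
}}

```text
clock: 18.68
ee_pos: [0.4607, 0.135, 0.1012]
ee_rot: [-0.706, 0.015, -0.017, 0.708]
wrist_force: [-0.3, -0.2, -0.9]
opening: 0.0634
```

Run:
```python
from h import *
from workcell import robot
o=robot.observe();st(o)
g=robot.grab_frame("side"); cv2.imwrite("pics/s18.png",cv2.resize(g["frame"][200:320,200:360],None,fx=4,fy=4,interpolation=cv2.INTER_CUBIC))
```

```text
t 18.68 p [0.4607 0.135  0.1012] F [-0.3 -0.2 -0.9] open 0.0634 jawaz 87.41 tilt y [ 0.004   0.0023 -1.    ] j6 -1.491
```

View pics/s18.png

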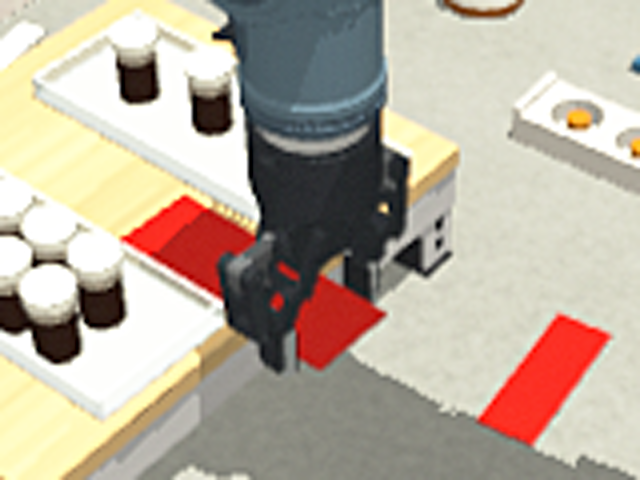

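The pads straddle the cover and the tips reach below it. Closing.

Emit:
{"method": "jog_arm", "body": {
  "commands": [
    [0,0.001,0,0,0,0,0.65],
    [0,0,0,0,0,0,0.5],
    [0,0,0,0,0,0,0.5]
  ]
}}

```text
clock: 19.1
ee_pos: [0.4611, 0.1351, 0.1011]
ee_rot: [-0.706, 0.014, -0.018, 0.708]
wrist_force: [-1.4, 0.1, 1.8]
opening: 0.0575
```

Run:
```python
from h import *
from workcell import robot
o=robot.observe();st(o)
g=wristg(robot.grab_frame("wrist"),o); cv2.imwrite("pics/w19.png",g["frame"]); np.savez("pics/w19.npz",**g)
```

```text
t 19.1 p [0.4611 0.1351 0.1011] F [-1.4  0.1  1.8] open 0.0575 jawaz 87.41 tilt y [ 0.0053  0.0023 -1.    ] j6 -1.491
```

View pics/w19.png

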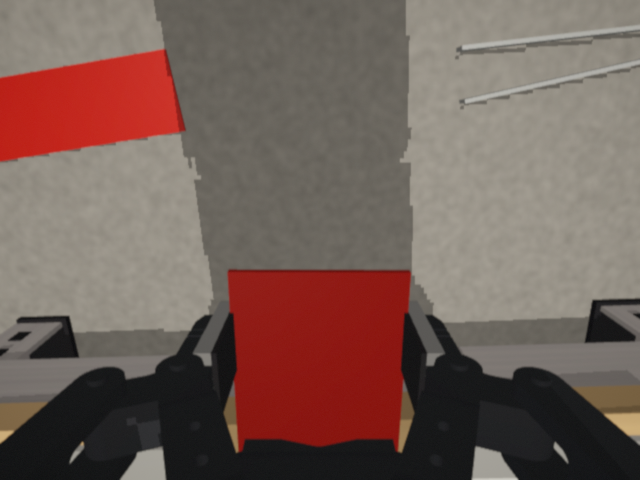

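Emit:
{"method": "jog_arm", "body": {
  "commands": [
    [0,-0.006,0,0,0,0,0],
    [0,-0.015,0,0,0,0,0],
    [0,-0.025,0,0,0,0,0],
    [0,-0.025,0,0,0,0,0],
    [0,0,0,0,0,0,0]
  ]
}}

```text
clock: 19.77
ee_pos: [0.4608, 0.1349, 0.1764]
ee_rot: [-0.706, 0.014, -0.018, 0.708]
wrist_force: [0.7, 0.1, 1.0]
opening: 0.0572
```

Run:
```python
from h import *
from workcell import robot
o=robot.observe();st(o)
g=wristg(robot.grab_frame("wrist"),o); cv2.imwrite("pics/w20.png",g["frame"]); np.savez("pics/w20.npz",**g)
g=robot.grab_frame("side"); cv2.imwrite("pics/s20.png",cv2.resize(g["frame"][160:320,180:390],None,fx=3.5,fy=3.5,interpolation=cv2.INTER_CUBIC))
```

```text
t 19.77 p [0.4608 0.1349 0.1764] F [0.7 0.1 1. ] open 0.0572 jawaz 87.41 tilt y [ 0.0059  0.0024 -1.    ] j6 -1.491
```

View pics/w20.png

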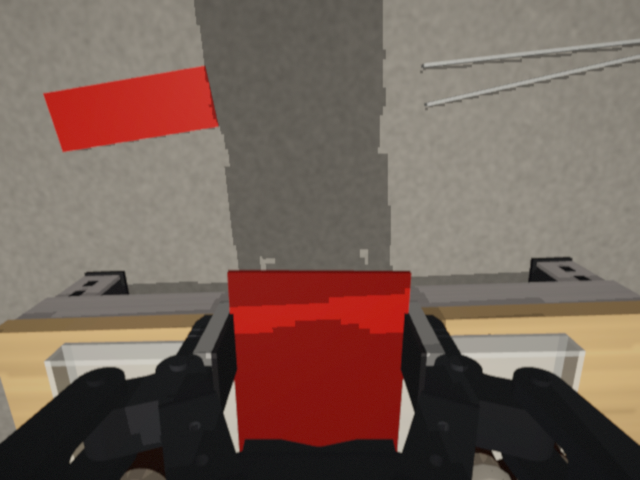

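View pics/s20.png

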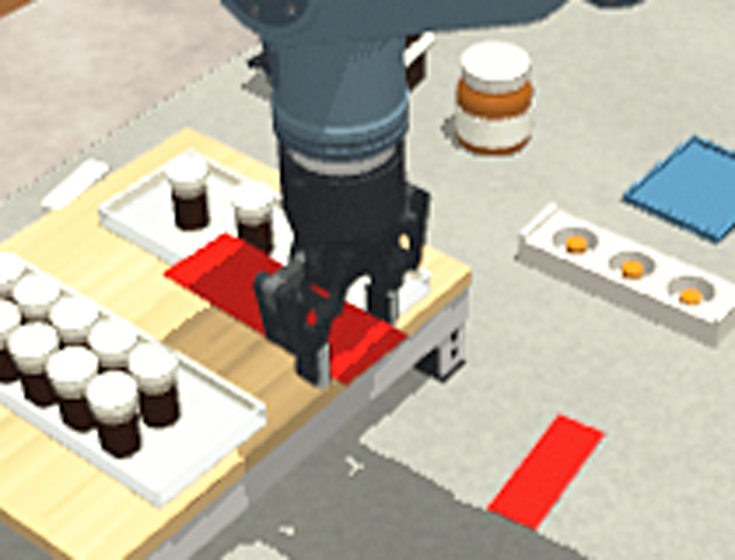

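The cover is held flat. I will measure its pose in the tool frame.

```bash
cat > cov.py <<'E'
from h import *
def cov(g,o,dz=0):
    f=g["frame"]; hsv=cv2.cvtColor(f,cv2.COLOR_BGR2HSV); m=(((hsv[...,0]<6)|(hsv[...,0]>174))&(hsv[...,1]>180)&(hsv[...,2]>60))
    n,l,s,c=cv2.connectedComponentsWithStats(m.astype(np.uint8)); m=l==l[300,320]
    v,u=np.nonzero(m); k=(v>280)&(v<430)&(u>245)&(u<390)
    P=pts(g,u[k],v[k]); Rm=R.from_quat(o["ee_rot"]).as_matrix()
    T=(P-o["ee_pos"])@Rm   # tool coords
    A=np.c_[T[:,0],T[:,2],np.ones(len(T))]; kk=np.linalg.lstsq(A,T[:,1],rcond=None)[0]
    print("cover top in tool: y0=%.4f slope along tool x %.2f deg, along z %.2f deg"%(kk[2],np.degrees(kk[0]),np.degrees(kk[1])))
    # front edge: first red row per column
    z0=(o["ee_pos"]+Rm@np.array([0,kk[2],0]))[2]
    E=[];
    for uu in range(240,400,6):
        vv=np.nonzero(m[:,uu])[0].min()-.5; E.append((uu,vv))
    E=np.array(E); F=(pts(g,E[:,0],E[:,1],z0)-o["ee_pos"])@Rm
    q=np.polyfit(F[:,2],F[:,0],1); print("front edge tool x at z=0: %.4f, skew %.2f deg"%(q[1],np.degrees(np.arctan(q[0]))))
    for vv in (280,300):
        uu=np.nonzero(m[vv])[0]; Q=(pts(g,[uu.min()-.5,uu.max()+.5],[vv,vv],z0)-o["ee_pos"])@Rm; print("side z",Q[:,2].round(4))
E
python3 - <<'E'
from cov import *
from workcell import robot
o=robot.observe()
cov(dict(np.load("pics/w20.npz")),o)
E
```

```text
cover top in tool: y0=-0.0045 slope along tool x 7.08 deg, along z 0.04 deg
front edge tool x at z=0: -0.0257, skew 0.60 deg
side z [-0.0285  0.0301]
side z [-0.0287  0.0303]
```

Run:
```python
from cov import *
from workcell import robot
o=robot.observe()
o2=dict(o); o2["ee_pos"]=np.array([.4611,.1351,.1011]); print("before lift (tool y should be ~-.0015)");cov(dict(np.load("pics/w19.npz")),o2)
g=robot.grab_frame("side"); f=g["frame"]; hsv=cv2.cvtColor(f,cv2.COLOR_BGR2HSV); m=(((hsv[...,0]<6)|(hsv[...,0]>174))&(hsv[...,1]>180)&(hsv[...,2]>60))
v,u=np.nonzero(m); P=pts(g,u,v); k=(P[:,2]>.12)&(P[:,0]>.42); P=P[k]; print(len(P))
A=np.c_[P[:,:2],np.ones(len(P))]; kk=np.linalg.lstsq(A,P[:,2],rcond=None)[0]; r=P[:,2]-A@kk; j=abs(r)<.006;kk=np.linalg.lstsq(A[j],P[j,2],rcond=None)[0]; print("side slope dz/dx deg",np.degrees(kk[:2]), j.sum(), P[:,0].min(),P[:,0].max(),"z at front",kk@[.435,.135,1],"z far",kk@[.6,.13,1])
```

```text
before lift (tool y should be ~-.0015)
cover top in tool: y0=-0.0019 slope along tool x 5.47 deg, along z 0.04 deg
front edge tool x at z=0: -0.0272, skew 0.12 deg
side z [-0.0288  0.03  ]
side z [-0.0289  0.0298]
727
side slope dz/dx deg [-0.43697824  0.15193894] 719 0.4324095803606267 0.6012620160795759 z at front 0.17454474841473736 z far 0.1732730822352551
```

The side camera gives a droop of 0.4° and a top height of 0.174. The wrist depth slope is biased: it read 5.5° when the cover lay flat on the board. Now I carry the cover over the strip.

Run:
```python
from h import *
from workcell import robot
o=robot.observe(); o["ee_pos"]=o["ee_pos"]+[0,0,.03]
rows(o,[.384,-.210,.14],91.65,n=10)
```

```text
[-0.0059, 0.0063, -0.0348] [-0.0, -0.4, -0.0]
[-0.0062, 0.0063, -0.0347] [-0.0, -0.4, -0.0]
[-0.0064, 0.0063, -0.0347] [-0.0, -0.4, -0.0]
[-0.0067, 0.0063, -0.0346] [-0.0, -0.4, -0.0]
[-0.0069, 0.0063, -0.0346] [-0.0, -0.4, -0.0]
[-0.0072, 0.0063, -0.0345] [-0.0, -0.4, -0.0]
[-0.0074, 0.0063, -0.0345] [-0.0, -0.4, -0.0]
[-0.0077, 0.0063, -0.0344] [-0.0, -0.4, -0.0]
[-0.0079, 0.0063, -0.0344] [-0.0, -0.4, -0.0]
[-0.0082, 0.0063, -0.0343] [-0.0, -0.4, -0.0]
```

Emit:
{"method": "jog_arm", "body": {
  "commands": [
    [-0.002,-0.03,0,0,0,0,0],
    [-0.006,0,-0.02,0,-0.4,0,0],
    [-0.006,0,-0.035,0,-0.4,0,0],
    [-0.0065,0,-0.035,0,-0.4,0,0],
    [-0.007,0,-0.035,0,-0.4,0,0]
  ]
}}

```text
clock: 20.55
ee_pos: [0.4227, 0.0096, 0.1979]
ee_rot: [-0.706, 0.008, -0.0, 0.708]
wrist_force: [-0.5, 0.7, 0.2]
opening: 0.0575
```

Emit:
{"method": "jog_arm", "body": {
  "commands": [
    [-0.007,0,-0.035,0,-0.4,0,0],
    [-0.007,0.005,-0.035,0,-0.4,0,0],
    [-0.007,0.01,-0.035,0,-0.4,0,0],
    [-0.008,0.01,-0.035,0,-0.4,0,0],
    [-0.008,0.01,-0.035,0,-0.4,0,0]
  ]
}}

```text
clock: 21.18
ee_pos: [0.3811, -0.1694, 0.1569]
ee_rot: [-0.704, -0.002, 0.015, 0.71]
wrist_force: [0.2, -0.8, -0.8]
opening: 0.0574
```

Run:
```python
from h import *
from workcell import robot
o=robot.observe();st(o); rows(o,[.384,-.210,.12],91.65,n=3)
```

```text
t 21.18 p [ 0.3811 -0.1694  0.1569] F [ 0.2 -0.8 -0.8] open 0.0574 jawaz 91.41 tilt y [-0.018   0.0072 -0.9998] j6 -2.293
[0.0009, 0.0122, -0.0137] [-0.1, -0.1, -0.3]
[0.0008, 0.0122, -0.0136] [-0.1, -0.1, -0.3]
[0.0007, 0.0123, -0.0136] [-0.1, -0.1, -0.3]
```

Emit:
{"method": "jog_arm", "body": {
  "commands": [
    [0.001,0.012,-0.0137,-0.1,0,-0.3,0],
    [0.001,0.012,-0.0137,-0.1,-0.1,-0.3,0],
    [0.001,0.012,-0.01,0,0,-0.2,0],
    [0,0,0,0,0,0,0],
    [0,0,0,0,0,0,0]
  ]
}}

```text
clock: 21.8
ee_pos: [0.3832, -0.2065, 0.1154]
ee_rot: [-0.704, -0.006, 0.011, 0.71]
wrist_force: [-0.3, -0.2, 0.1]
opening: 0.0573
```

Run:
```python
from h import *
from workcell import robot
o=robot.observe();st(o); rows(o,[.384,-.210,.08],91.65,n=2)
```

```text
t 21.8 p [ 0.3832 -0.2065  0.1154] F [-0.3 -0.2  0.1] open 0.0573 jawaz 91.39 tilt y [-0.0076  0.0092 -0.9999] j6 -2.365
[0.0005, 0.0177, -0.0019] [-0.3, -0.1, -0.2]
[0.0004, 0.0177, -0.0018] [-0.3, -0.1, -0.2]
```

Emit:
{"method": "jog_arm", "body": {
  "commands": [
    [0.0005,0.018,-0.0035,-0.5,-0.2,-0.4,0],
    [0,0.017,0,0,0,0,0],
    [0,0,0,0,0,0,0],
    [0,0,0,0,0,0,0]
  ]
}}

```text
clock: 22.3
ee_pos: [0.3858, -0.2091, 0.0821]
ee_rot: [0.708, 0.012, -0.01, -0.706]
wrist_force: [0.9, 0.2, -0.3]
opening: 0.0575
```

Run:
```python
from h import *
from workcell import robot
o=robot.observe();st(o); rows(o,[.384,-.210,.045],91.65,n=1)
g=wristg(robot.grab_frame("wrist"),o); cv2.imwrite("pics/w21.png",g["frame"]); np.savez("pics/w21.npz",**g)
for n in("top","side"):
    g=robot.grab_frame(n); np.savez(f"pics/{n}21.npz",**g)
    f=g["frame"]; hsv=cv2.cvtColor(f,cv2.COLOR_BGR2HSV); m=(((hsv[...,0]<6)|(hsv[...,0]>174))&(hsv[...,1]>180)&(hsv[...,2]>60))
    v,u=np.nonzero(m); P=pts(g,u,v); k=(P[:,2]>.04)&(P[:,1]<-.12); u,v,P=u[k],v[k],P[k]; print(n,len(P))
    if len(P)<50: continue
    A=np.c_[P[:,:2],np.ones(len(P))]; kk=np.linalg.lstsq(A,P[:,2],rcond=None)[0]; j=abs(P[:,2]-A@kk)<.005; kk=np.linalg.lstsq(A[j],P[j,2],rcond=None)[0]
    print(" slope deg",np.degrees(kk[:2]).round(2),"x",P[:,0].min().round(4),P[:,0].max().round(4),"y",P[:,1].min().round(4),P[:,1].max().round(4),"z c",kk@[.442,-.208,1])
f=np.load("pics/top21.npz")["frame"]; cv2.imwrite("pics/t21.png",cv2.resize(f[200:330,340:500],None,fx=4,fy=4,interpolation=cv2.INTER_CUBIC))
f=np.load("pics/side21.npz")["frame"]; cv2.imwrite("pics/s21.png",cv2.resize(f[150:300,300:460],None,fx=4,fy=4,interpolation=cv2.INTER_CUBIC))
```

```text
t 22.3 p [ 0.3858 -0.2091  0.0821] F [ 0.9  0.2 -0.3] open 0.0575 jawaz 91.79 tilt y [ 0.0032 -0.0023 -1.    ] j6 -2.371
[-0.0019, 0.0371, -0.0008] [0.1, 0.1, 0.2]
top 333
 slope deg [-6.79  9.11] x 0.3557 0.5285 y -0.235 -0.1523 z c 0.08954539166143297
side 352
 slope deg [-0.23 -0.16] x 0.4286 0.5288 y -0.2375 -0.1767 z c 0.08210021410038637
```

View pics/w21.png

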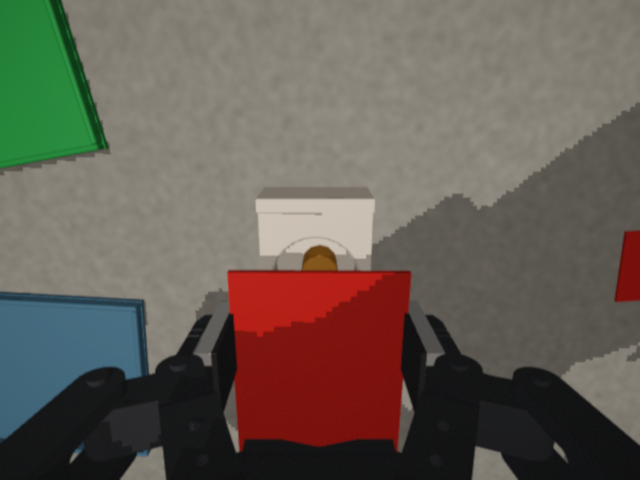

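View pics/t21.png

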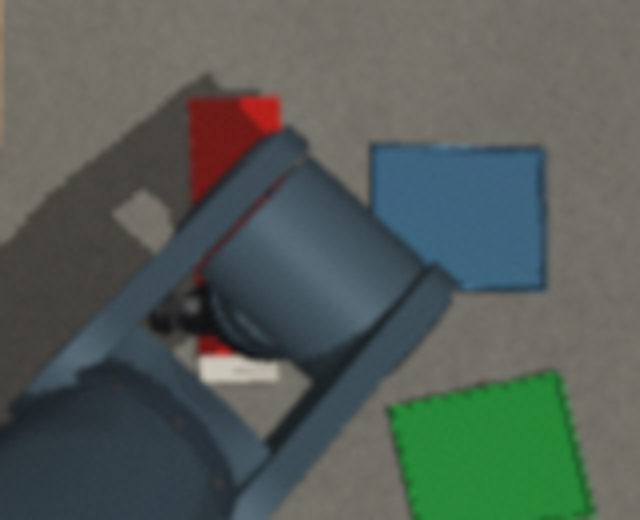

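View pics/s21.png

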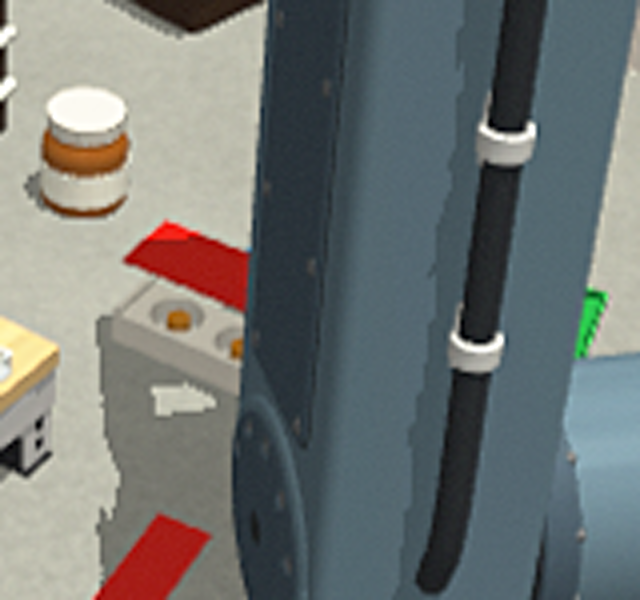

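Run:
```python
from cov import *
from workcell import robot
o=robot.observe()
g=dict(np.load("pics/w21.npz")); 
cv2.imwrite("pics/c6.png",cv2.resize(g["frame"][180:300,220:420],None,fx=4,fy=4,interpolation=cv2.INTER_CUBIC))
print("cover near corners",pts(g,[228.5,410.5],[270.5,271.5],.0835).round(4).tolist())
```

```text
cover near corners [[0.3597, -0.2385, 0.0835], [0.3582, -0.1796, 0.0835]]
```

View pics/c6.png

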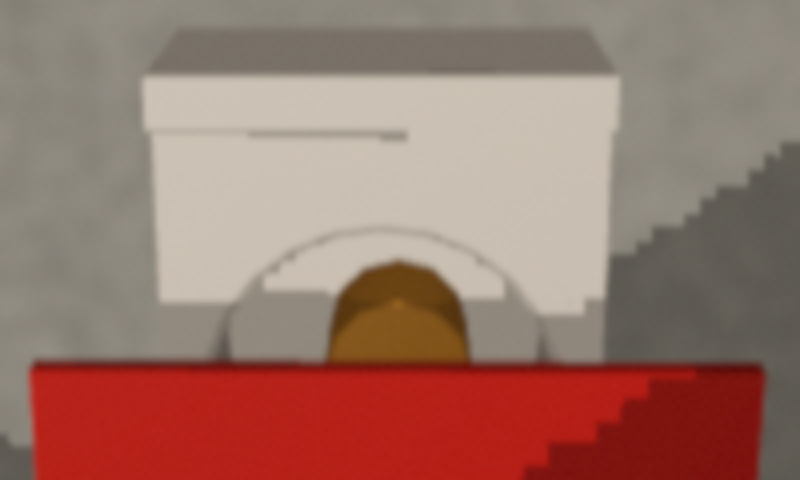

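Run:
```python
from h import *
g=dict(np.load("pics/w21.npz"))
print("ridge top near",pts(g,[255.2,374.8],[198.6,199.1],.031).round(4).tolist())
print("sides",pts(g,[258.9,370.9],[254.6,254.6],.026).round(4).tolist())
```

```text
ridge top near [[0.3467, -0.2375, 0.031], [0.3453, -0.1853, 0.031]]
sides [[0.3743, -0.2369, 0.026], [0.3727, -0.1845, 0.026]]
```

The cover is parallel to the strip within about 0.1°. It needs about 2 mm towards the robot and 1.5 mm towards −y. Lowering.

Emit:
{"method": "jog_arm", "body": {
  "commands": [
    [-0.002,0.015,-0.0015,0,0,0.2,0],
    [0,0.015,0,0,0,0,0],
    [0,0.006,0,0,0,0,0],
    [0,0,0,0,0,0,0],
    [0,0,0,0,0,0,0]
  ]
}}

```text
clock: 23.08
ee_pos: [0.3838, -0.2116, 0.0443]
ee_rot: [0.708, 0.011, -0.011, -0.706]
wrist_force: [0.7, -0.4, -1.4]
opening: 0.0572
```

Run:
```python
from h import *
from workcell import robot
o=robot.observe();st(o); rows(o,[.384,-.2106,.036],91.65,n=1)
g=wristg(robot.grab_frame("wrist"),o); cv2.imwrite("pics/w22.png",cv2.resize(g["frame"][180:330,200:440],None,fx=3.3,fy=3.3,interpolation=cv2.INTER_CUBIC)); np.savez("pics/w22.npz",**g)
```

```text
t 23.07 p [ 0.3838 -0.2116  0.0443] F [ 0.7 -0.4 -1.4] open 0.0572 jawaz 91.76 tilt y [ 2.0e-04 -3.6e-03 -1.0e+00] j6 -2.374
[0.0003, 0.0083, 0.001] [0.2, 0.1, 0.0]
```

View pics/w22.png

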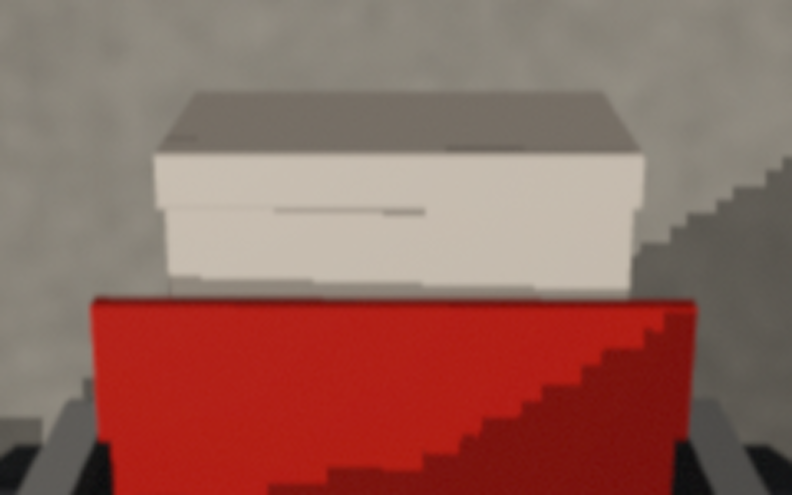

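Run:
```python
from h import *
g=dict(np.load("pics/w22.npz"))
c=lambda L:np.array([[a/3.3+200-.35,b/3.3+180-.35] for a,b in L]).T
print("cover near",pts(g,*c([(92,303),(696,304)]),.0425).round(4).tolist())
print("ridge near",pts(g,*c([(155,153),(643,154)]),.031).round(4).tolist())
print("sides",pts(g,*c([(169,270),(631,270)]),.026).round(4).tolist())
```

```text
cover near [[0.3593, -0.2421, 0.0425], [0.3576, -0.1813, 0.0425]]
ridge near [[0.3466, -0.2375, 0.031], [0.3452, -0.1857, 0.031]]
sides [[0.3617, -0.2371, 0.026], [0.3601, -0.1849, 0.026]]
```

Emit:
{"method": "jog_arm", "body": {
  "commands": [
    [-0.0012,0.008,0.0005,0.2,0,0,0],
    [0,0,0,0,0,0,0]
  ]
}}

```text
clock: 23.38
ee_pos: [0.3828, -0.2114, 0.0364]
ee_rot: [0.707, 0.011, -0.011, -0.707]
wrist_force: [0.3, 1.2, -1.0]
opening: 0.0575
```

Emit:
{"method": "jog_arm", "body": {
  "commands": [
    [0,0.003,0,0,0,0,0],
    [0,0,0,0,0,0,0]
  ]
}}

```text
clock: 23.62
ee_pos: [0.3829, -0.2115, 0.0332]
ee_rot: [0.707, 0.011, -0.01, -0.707]
wrist_force: [0.2, -0.6, 0.3]
opening: 0.0575
```

Emit:
{"method": "jog_arm", "body": {
  "commands": [
    [0,0.0015,0,0,0,0,0]
  ]
}}

```text
clock: 23.75
ee_pos: [0.383, -0.2116, 0.0318]
ee_rot: [0.707, 0.011, -0.01, -0.707]
wrist_force: [0.5, -0.2, -0.2]
opening: 0.0572
```

Emit:
{"method": "jog_arm", "body": {
  "commands": [
    [0,0.0012,0,0,0,0,0]
  ]
}}

```text
clock: 23.88
ee_pos: [0.383, -0.2116, 0.0306]
ee_rot: [0.707, 0.011, -0.01, -0.707]
wrist_force: [0.1, -0.0, -1.1]
opening: 0.0575
```

Emit:
{"method": "jog_arm", "body": {
  "commands": [
    [0,0.0012,0,0,0,0,0]
  ]
}}

```text
clock: 24.0
ee_pos: [0.3831, -0.2117, 0.0293]
ee_rot: [0.707, 0.011, -0.01, -0.707]
wrist_force: [-0.3, 0.2, -0.5]
opening: 0.0573
```

Emit:
{"method": "jog_arm", "body": {
  "commands": [
    [0,0.001,0,0,0,0,0]
  ]
}}

```text
clock: 24.12
ee_pos: [0.3831, -0.2117, 0.0282]
ee_rot: [0.707, 0.011, -0.01, -0.707]
wrist_force: [-0.1, 0.1, 0.1]
opening: 0.0576
```

Run:
```python
from h import *
from workcell import robot
o=robot.observe();st(o)
g=wristg(robot.grab_frame("wrist"),o); cv2.imwrite("pics/w23.png",cv2.resize(g["frame"][180:330,200:440],None,fx=3.3,fy=3.3,interpolation=cv2.INTER_CUBIC)); np.savez("pics/w23.npz",**g)
g=robot.grab_frame("side"); cv2.imwrite("pics/s23.png",cv2.resize(g["frame"][190:260,310:380],None,fx=8,fy=8,interpolation=cv2.INTER_CUBIC))
```

```text
t 24.12 p [ 0.3831 -0.2117  0.0282] F [-0.1  0.1  0.1] open 0.0576 jawaz 91.77 tilt y [ 0.0016 -0.0013 -1.    ] j6 -2.379
```

View pics/w23.png

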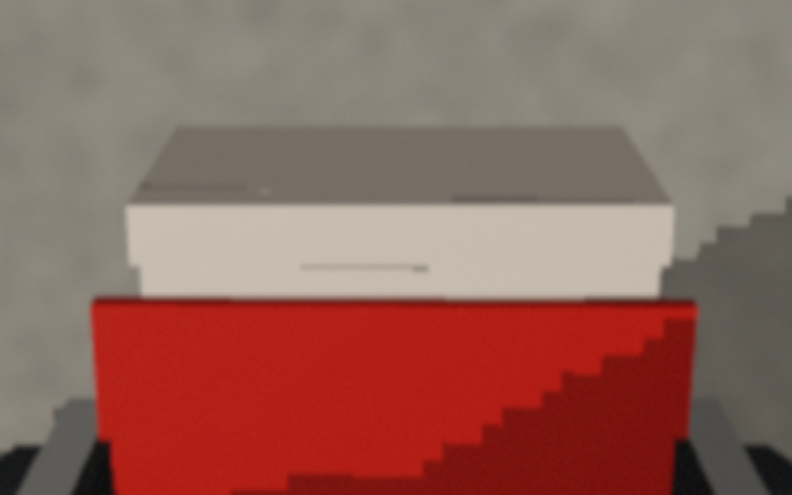

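View pics/s23.png

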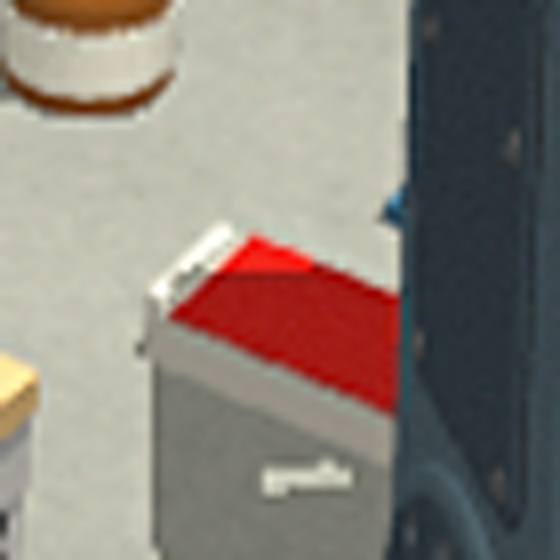

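Emit:
{"method": "jog_arm", "body": {
  "commands": [
    [0,0.001,0,0,0,0,0]
  ]
}}

```text
clock: 24.35
ee_pos: [0.3832, -0.2117, 0.0277]
ee_rot: [0.707, 0.011, -0.01, -0.707]
wrist_force: [-4.4, 2.8, 17.6]
opening: 0.0574
```

Emit:
{"method": "jog_arm", "body": {
  "commands": [
    [0,0.001,0,0,0,0,0]
  ]
}}

```text
clock: 24.48
ee_pos: [0.3832, -0.2117, 0.0276]
ee_rot: [0.707, 0.011, -0.011, -0.707]
wrist_force: [-6.4, 3.6, 20.9]
opening: 0.0573
```

Emit:
{"method": "jog_arm", "body": {
  "commands": [
    [0,0.001,0,0,0,0,0]
  ]
}}

```text
clock: 24.6
ee_pos: [0.3832, -0.2118, 0.0276]
ee_rot: [0.707, 0.011, -0.011, -0.707]
wrist_force: [-5.6, 4.5, 17.7]
opening: 0.0573
```

Contact at the height expected for seating on the strip top: the underside is at about 0.027. Releasing.

Emit:
{"method": "jog_arm", "body": {
  "commands": [
    [0,0,0,0,0,0,0],
    [0,0,0,0,0,0,0.75],
    [0,0,0,0,0,0,0.85],
    [0,0,0,0,0,0,0.9]
  ]
}}

```text
clock: 25.1
ee_pos: [0.3835, -0.212, 0.0279]
ee_rot: [0.707, 0.011, -0.011, -0.707]
wrist_force: [-0.6, 0.2, -0.3]
opening: 0.0767
```

Run:
```python
from h import *
from workcell import robot
o=robot.observe();st(o)
g=wristg(robot.grab_frame("wrist"),o); cv2.imwrite("pics/w24.png",g["frame"]); np.savez("pics/w24.npz",**g)
```

```text
t 25.1 p [ 0.3835 -0.212   0.0279] F [-0.6  0.2 -0.3] open 0.0767 jawaz 91.8 tilt y [ 8.e-04 -8.e-04 -1.e+00] j6 -2.379
```

View pics/w24.png

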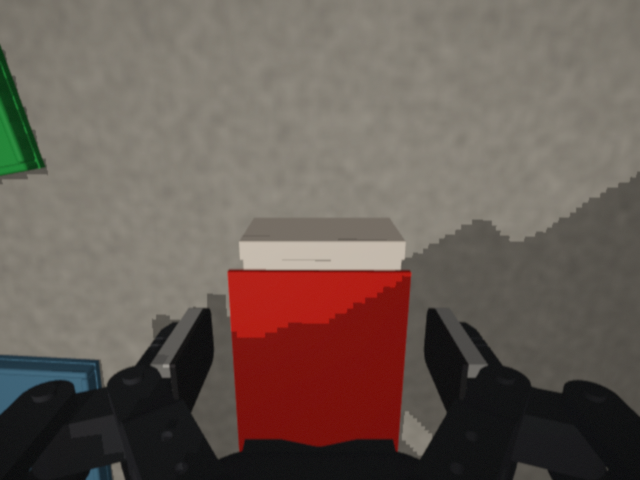

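The fingers are clear of the cover on both sides (gaps near columns 215 and 425). Rising straight up.

Emit:
{"method": "jog_arm", "body": {
  "commands": [
    [0,-0.01,0,0,0,0,0.9],
    [0,-0.03,0,0,0,0,0.9],
    [0,-0.05,0,0,0,0,0.9],
    [0,-0.06,0,0,0,0,0.9],
    [0,-0.06,0,0,0,0,0.9]
  ]
}}

```text
clock: 25.78
ee_pos: [0.3806, -0.2094, 0.2414]
ee_rot: [-0.705, -0.009, 0.013, 0.709]
wrist_force: [0.9, -0.3, 0.1]
opening: 0.0767
```

Emit:
{"method": "jog_arm", "body": {
  "commands": [
    [-0.05,-0.02,-0.02,0,0,0,0.9],
    [-0.02,0,-0.05,0,0,0,0.9],
    [0,0,-0.05,0,0,0,0.9],
    [0,0,-0.06,0,0,0,0.9],
    [0,0,0,0,0,0,0.9]
  ]
}}

```text
clock: 26.4
ee_pos: [0.3173, -0.3984, 0.2747]
ee_rot: [0.711, 0.014, -0.011, -0.703]
wrist_force: [-0.3, 0.6, -0.7]
opening: 0.0769
```

Run:
```python
from h import *
from workcell import robot
o=robot.observe();st(o)
g=wristg(robot.grab_frame("wrist"),o); cv2.imwrite("pics/w25.png",g["frame"]); np.savez("pics/w25.npz",**g)
g=robot.grab_frame("top"); cv2.imwrite("pics/t25.png",g["frame"]); np.savez("pics/t25.npz",**g)
g=robot.grab_frame("side"); cv2.imwrite("pics/s25.png",g["frame"])
```

```text
t 26.4 p [ 0.3173 -0.3984  0.2747] F [-0.3  0.6 -0.7] open 0.0769 jawaz 92.02 tilt y [ 0.0049 -0.0107 -0.9999] j6 -2.738
```

View pics/t25.png

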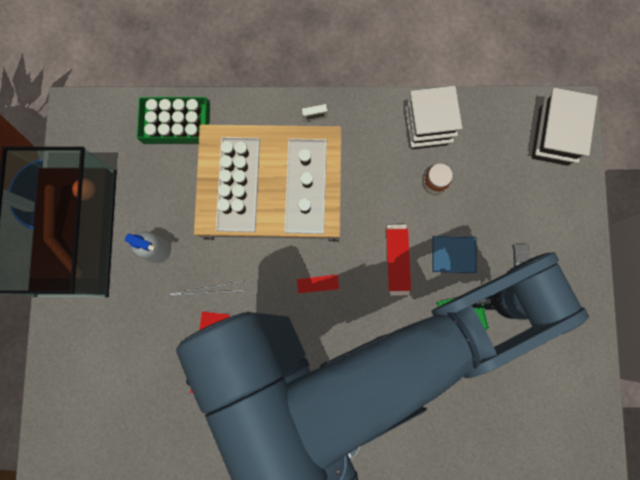

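View pics/w25.png

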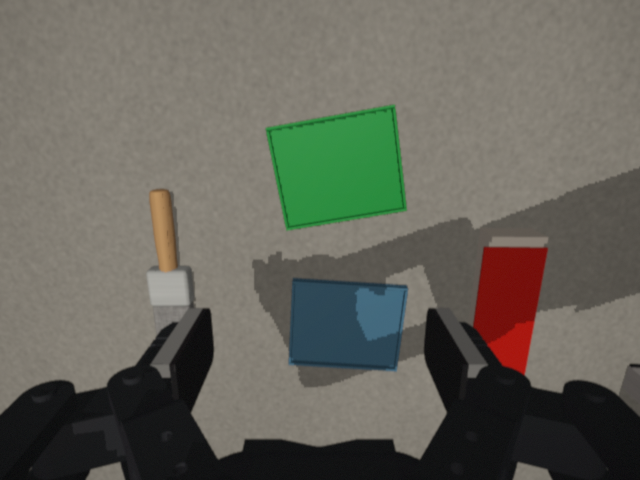

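View pics/s25.png

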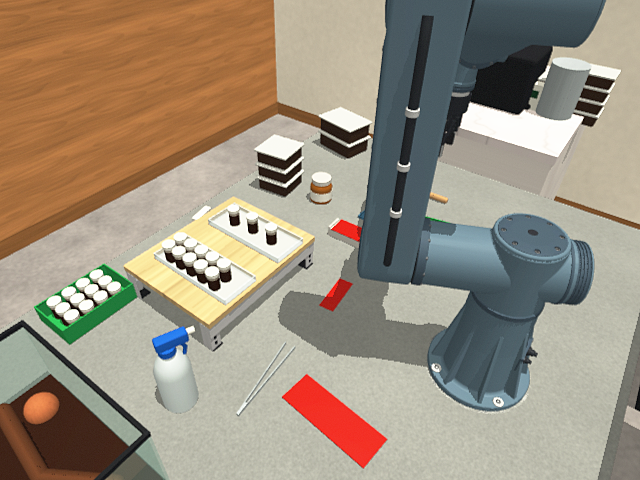

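The cover lies on the strip at top-view (398,259), with white ridges showing at both ends. I will check height, squareness and gaps.

Run:
```python
from h import *
g=dict(np.load("pics/t25.npz")); f=g["frame"]
cv2.imwrite("pics/c7.png",cv2.resize(f[215:305,370:430],None,fx=6.5,fy=6.5,interpolation=cv2.INTER_CUBIC))
H,S,V=cv2.split(cv2.cvtColor(f,cv2.COLOR_BGR2HSV)); m=((H<6)|(H>174))&(S>150)&(V>50); m[:,:375]=0;m[:,420:]=0;m[:215]=0;m[305:]=0
v,u=np.nonzero(m); P=pts(g,u,v); A=np.c_[P[:,:2],np.ones(len(P))]; k=np.linalg.lstsq(A,P[:,2],rcond=None)[0]
Q=pts(g,u,v,.0285)[:,:2].astype(np.float32).copy()
print("plane slopes deg",np.degrees(k[:2]).round(2),"z mid",np.median(P[:,2]),"std",np.std(P[:,2]-A@k)); print(cv2.minAreaRect(Q))
```

```text
plane slopes deg [-17.44 111.35] z mid 0.028750869022097003 std 0.06918340795009423
((0.443103551864624, -0.2105739414691925), (0.16760244965553284, 0.059910036623477936), 1.5075868368148804)
```

View pics/c7.png

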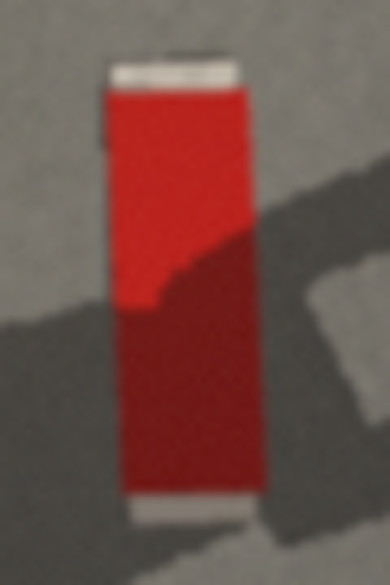

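Run:
```python
from h import *
g=dict(np.load("pics/t25.npz")); f=g["frame"]
for v in (233,245,259,275,288):
    for u in (392,398,404): print(pts(g,[u],[v])[0].round(3),end=" ")
    print()
from workcell import robot
o=robot.observe(); st(o)
```

```text
[ 0.516 -0.196  0.025] [ 0.516 -0.212  0.025] [ 0.515 -0.228  0.03 ] 
[ 0.482 -0.195  0.032] [ 0.482 -0.211  0.03 ] [ 0.482 -0.228  0.026] 
[ 0.443 -0.194  0.032] [ 0.444 -0.211  0.029] [ 0.443 -0.226  0.034] 
[ 0.4   -0.194  0.027] [ 0.4   -0.21   0.028] [ 0.4   -0.226  0.031] 
[ 0.365 -0.193  0.031] [ 0.365 -0.21   0.026] [ 0.365 -0.226  0.025] 
t 26.55 p [ 0.318  -0.3946  0.2748] F [-0.3  1.5  0. ] open 0.077 jawaz 92.2 tilt y [ 0.0053 -0.0098 -0.9999] j6 -2.737
```

The cover is flat at 0.0285 ± depth noise, centred and square, and the robot is clear. Handing in.

Run:
```python
from workcell import robot
print(robot.sign_off())
```

```text
the job is handed in; nothing more can be done
None
```

The job is done and handed in at about 26.6 s on the robot's clock. One blue-dish pellet went into the far well and one into the middle well. I then slid the red cover about 60 mm out over the shelf edge, took it by its two sides and laid it on the strip.

**Pellets:** the wrist view before covering showed a pellet in each of the three wells, the original one untouched.

**Cover:**
- **Height:** its top is at about 28.8 mm, against 28.5 mm expected. Depth readings at five places along it showed no trend beyond ±5 mm of noise.
- **Squareness:** its yaw is 1.5°, against 1.65° for the strip.
- **Position:** its centre is at (0.443, −0.2106) and the strip's is at about (0.442, −0.208), so it sits roughly 1.5–2 mm to the right. That is well within what covers the wells, and both ridges show free at the ends.

**Bystanders:** the vials, jar, sprayer and tweezers look the same as at the start in the last views. I checked the brush only in the last wrist view, where it lies undisturbed.

**Disagreements between checks:**
- The wrist-depth slope of the held cover read 7°. It had already read 5.5° while the cover lay flat on the board, so I took it as biased and used the side camera instead, which read 0.2–0.4°.
- A plane fit on the final top-view depth was spoilt by outlier pixels, so I used the median and the spot readings above.
- The shelf edge measured x = 0.492 in one view and 0.496 in another.
- While seating the cover the downward press reached about 21 N, below the 40 N limit.

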